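# Hang up the fossil-cleaning tools plumb and wipe the board clean

## Robot

A 6-joint arm with a two-finger parallel gripper is mounted at the origin on the work surface. World frame = base frame: x ahead of the robot, y to its left, z up, the work surface at z = 0. Lengths are in mm, angles in rad, forces in N, time in s.
With the tool pointing down it reaches from about 275 to 750 mm from the base axis. Payload 10.2 kg.
Tool frame: the origin (TCP) lies between the finger pads; the fingertips stand 14 mm ahead of it and the grasp point (between the pads) lies 5 mm behind it (tip_reach is the distance from the TCP to the fingertips, in mm); z points along the fingers, y is the line along which they close (so a half turn about z gives the same grasp; the last joint's range is limited). The gripper opens to 85 mm and grips with 20 to 120 N. Pads are 22 mm wide; open, the fingers measure 114 mm over their backs; the gripper's body (76 mm by 85 mm) begins 54 mm behind the grasp point. The pads swing forward as they close: fully open they stand 13 mm farther back than shut.
Start: joints at [1.127, 0.313, 1.498, -0, 1.331, -0.223], TCP at [114.993, 512.257, 209.394] pointing down, gripper open.
Joint ranges: [-2.94, 2.94], [-0.97, 2.17], [0.19, 2.56], [-1.23, 4.37], [0.02, 3.11], [-2.88, 2.88]. Speed limits (rad/s): [2.39, 2.39, 3.01, 3.14, 3.14, 3.14].

## Interface

Orientations are given as a unit quaternion [w, x, y, z].
In Python, from rig import * gives the robot as it stands.
- The arm moves only by the tool arm_command, never from a script. Its argument "steps" is a list that holds one entry, the list of rows, each a list of 7 numbers: the opening, from 0 (shut) to 1 (fully open), then the shift along the tool's x, y, z each as a share of 0.05 m, from -1 to 1, then the turn, a rotation vector about the tool's x, y, z each as a share of 0.15 rad, from -1 to 1. A call has 1 to 8 rows; each row shifts and turns the commanded pose from where the row before left it, along the tool's axes as they then stand; what a row does not reach is not made up. A row lasts 1/8 s, in which the tool goes at most 62.5 mm and 10.7 degrees, less where a joint would pass 70% of its speed; a pose out of reach is approached as far as the arm can. A call with a number of a shift or a turn outside -1 to 1 is refused whole. A call with a gripper value outside its range is refused whole. The fingers move at their own pace and stop on an object; "squeeze" is the grip in N (left out, the last holds). Time passes only in rows, so rows that do not move let the fingers close. It gives the time, the measured TCP pose, the force, the opening and the grip force at its end, in the units of the state.
- sense(): the state, without advancing time (a new reading comes with each control period).
- capture(name): name is "side" or "top" or "wrist"; returns the picture (400x640x3 uint8, red, green, blue); there is no depth.
- get_calibration(name): a dict with "intrinsics" (3x3 intrinsics, pixels), "rvec" (rotation vector, rad) and "tvec" (3), from world to camera coordinates, as OpenCV has them; the wrist camera has in their place "T_tool_cam" (4x4, takes a point from camera to tool coordinates, whose origin is the TCP and whose axes are the flange's). Camera axes: x right, y down, z forward; pixel columns grow to the right and rows downward; lengths in mm; the calibration is good to about 2 mm. A picture is of the moment at which its call begins: read the wrist's pose just before it. get_calibration takes no time and is no camera call.
- finish_job(): hands the job in; it is judged then, once.
The state is a dict: "time_s": time; "joints": joint angles; "dq": joint speeds; "tau": joint torques, N m; "eef_pos": TCP position; "ee_rot": TCP orientation; "force": force on the tool from outside, world axes, zero at the start; "wrist_torque": the same for the moment, N m; "grip_width": opening from 0.0 (shut) to 1.0 (fully open); "grip_force": force on a finger pad.
Only numpy, scipy, OpenCV 4.12 (cv2) and the standard library are available. Lean on these libraries where they do the work, as an engineer would, in place of code of your own. Each camera call takes 0.05 s, during which the arm holds its last target. There are 200 camera calls.

## Task

Clear the fossil-cleaning board: take every steel hand tool on it by its ball end, lift it and ease your grip so that it swings plumb, grip it again, and hang it by its square guard between a pair of prongs on the rack, working end down. When all the tools hang, take the scraper block and wipe all the stone chips over the open side of the board into the drop tray (with the block, not with the fingers, and without lifting chips), then set the block flat on its black mat again, centred and lying along it. Do not let a tool fall to the bench, do not bring one against the rack before it hangs plumb, and leave the ammonite, jar, carton, brush and power box where they are.

Things in the scene. Friction and masses are not known exactly. Their poses are not given: they have to be found in the camera images.
- chisel: Flat chisel: steel hand tool, 0.42 kg, on the board, ball towards the robot. Origin = centre of its ball (28 mm diameter, where to grip it), 18 mm above what it lies on. Own +x points out of the ball end. From the ball towards -x: neck 14 mm thick, square guard 36 x 36 mm (30 to 38 mm from the ball centre), shank 14 mm thick, blade 36 mm wide, 6 mm thick, ending at 165 mm.
- spoon: As the chisel, but with a round disc end, 36 mm diameter, ending 166 mm from the ball centre. Of all four tools: the centre of mass lies about 85 mm from the ball. Held by the ball with 80 N or more they stay level; as the grip eases they turn about the line through the pads and hang plumb at about 15 N (fingers reading 26 to 27 mm apart); opened beyond 28 mm they fall.
- tbar: As the chisel, but T-ended: a cross bar 36 mm long, 12 mm thick, ending 158 mm from the ball centre.
- prong: As the chisel, but ending in a two-pronged fork 36 mm wide, ending 166 mm from the ball centre.
- fork0 (a point): Hanging place of the rack (four alike, 70 mm apart): midway between two level steel prongs, at their top faces, 170 mm above the bench; here belongs the guard's far face, so a hung tool's ball is 38 mm above. The gap is 20 mm wide, open towards the rack's -x; the prongs reach 38 mm that way and end in bumps 5 mm high, 6 mm long; the gap goes 27 mm farther in, to the cross bar. Axes as the rack's.
- fork1 (a point): Hanging place of the rack (four alike, 70 mm apart): midway between two level steel prongs, at their top faces, 170 mm above the bench; here belongs the guard's far face, so a hung tool's ball is 38 mm above. The gap is 20 mm wide, open towards the rack's -x; the prongs reach 38 mm that way and end in bumps 5 mm high, 6 mm long; the gap goes 27 mm farther in, to the cross bar. Axes as the rack's.
- fork2 (a point): Hanging place of the rack (four alike, 70 mm apart): midway between two level steel prongs, at their top faces, 170 mm above the bench; here belongs the guard's far face, so a hung tool's ball is 38 mm above. The gap is 20 mm wide, open towards the rack's -x; the prongs reach 38 mm that way and end in bumps 5 mm high, 6 mm long; the gap goes 27 mm farther in, to the cross bar. Axes as the rack's.
- fork3 (a point): Hanging place of the rack (four alike, 70 mm apart): midway between two level steel prongs, at their top faces, 170 mm above the bench; here belongs the guard's far face, so a hung tool's ball is 38 mm above. The gap is 20 mm wide, open towards the rack's -x; the prongs reach 38 mm that way and end in bumps 5 mm high, 6 mm long; the gap goes 27 mm farther in, to the cross bar. Axes as the rack's.
- rack: Fixed hanging rack: wooden base 130 x 320 mm and 14 mm thick, aluminium posts and cross bar (top 170 mm above the bench), four pairs of prongs. Origin under its middle at bench height; prongs point along its own -x, which faces the board; y runs along the cross bar.
- board: Fixed plywood cleaning board, grey drop tray along its left (+y) side. Origin at bench height under the middle of the working face, which is 50 mm above the bench and spans x -120 to 120, y -190 to 155 mm in its own frame. A lip 10 mm wide, 12 mm high stands round it on the near, far and right (-y) sides; the left (+y) side is open: what is pushed over that edge drops into the tray.
- tray (a point): Centre of the inner floor of the drop tray, 5 mm above the bench; inside it is 250 mm (board x) by 110 mm (board y), its walls end 38 mm above the bench, 12 mm below the working face of the board. Axes as the board's.
- scraper: Wooden scraper block, 0.2 kg. Origin at the centre of its underside. Base 110 mm (its x) by 45 mm (its y) and 20 mm high, with a ridge handle on top 80 mm (x) by 24 mm (y), reaching 100 mm above the underside: pinch the ridge across its y, high enough to clear the board beside it. Starts on its mat.
- mat: Fixed black rubber mat, 190 mm (its x) by 85 mm (its y), 3 mm thick, the home of the scraper block. Origin at the centre of its underside.
- chip0: Loose stone chip, 30 to 34 mm across and 16 mm high, 30 g. Origin at the centre of its underside.
- chip1: Loose stone chip, 30 to 34 mm across and 17 mm high, 30 g. Origin at the centre of its underside.
- chip2: Loose stone chip, 30 to 34 mm across and 18 mm high, 30 g. Origin at the centre of its underside.
- chip3: Loose stone chip, 30 to 34 mm across and 19 mm high, 30 g. Origin at the centre of its underside.
- ammonite: Bystander, to be left where it is: block of rock with an ammonite, about 95 mm across, 50 mm high.
- jar: Bystander, to be left where it is: amber glass jar, 56 mm diameter, 85 mm high.
- carton: Bystander, to be left where it is: paper carton 50 x 90 x 130 mm, upright.
- brush: Bystander, to be left where it is: brush 170 mm long, lying on the bench in front of the board.
- power_box: Bystander, to be left where it is: black power supply box 70 x 95 x 47 mm.

How it is judged (in metres and radians):
On the way, in this order (a step that is already met when the one before it is completed fails the run):
1. a tool hangs plumb and quiet in the fingers, clear of board and rack (((contact force between the fingers and chisel above 3 N and angle between chisel's own x axis and vertical below 0.3 rad and angular speed of chisel below 0.6 rad/s and contact force between chisel and board below 0.05 N and contact force between chisel and rack below 0.05 N and height (world z) of chisel above 0.2 m) or (contact force between the fingers and spoon above 3 N and angle between spoon's own x axis and vertical below 0.3 rad and angular speed of spoon below 0.6 rad/s and contact force between spoon and board below 0.05 N and contact force between spoon and rack below 0.05 N and height (world z) of spoon above 0.2 m) or (contact force between the fingers and tbar above 3 N and angle between tbar's own x axis and vertical below 0.3 rad and angular speed of tbar below 0.6 rad/s and contact force between tbar and board below 0.05 N and contact force between tbar and rack below 0.05 N and height (world z) of tbar above 0.2 m) or (contact force between the fingers and prong above 3 N and angle between prong's own x axis and vertical below 0.3 rad and angular speed of prong below 0.6 rad/s and contact force between prong and board below 0.05 N and contact force between prong and rack below 0.05 N and height (world z) of prong above 0.2 m))), for 0.2 s.
2. every tool hangs plumb by its guard in the rack, let go ((horizontal distance between chisel and fork0 below 0.016 m or horizontal distance between chisel and fork1 below 0.016 m or horizontal distance between chisel and fork2 below 0.016 m or horizontal distance between chisel and fork3 below 0.016 m) and angle between each of chisel, spoon, tbar, prong's own x axis and vertical below 0.15 rad and height (world z) of chisel between 0.198 and 0.218 m and linear speed of each of chisel, spoon, tbar, prong below 0.05 m/s and contact force between the fingers and chisel below 0.1 N and (horizontal distance between spoon and fork0 below 0.016 m or horizontal distance between spoon and fork1 below 0.016 m or horizontal distance between spoon and fork2 below 0.016 m or horizontal distance between spoon and fork3 below 0.016 m) and height (world z) of spoon between 0.198 and 0.218 m and contact force between the fingers and spoon below 0.1 N and (horizontal distance between tbar and fork0 below 0.016 m or horizontal distance between tbar and fork1 below 0.016 m or horizontal distance between tbar and fork2 below 0.016 m or horizontal distance between tbar and fork3 below 0.016 m) and height (world z) of tbar between 0.198 and 0.218 m and contact force between the fingers and tbar below 0.1 N and (horizontal distance between prong and fork0 below 0.016 m or horizontal distance between prong and fork1 below 0.016 m or horizontal distance between prong and fork2 below 0.016 m or horizontal distance between prong and fork3 below 0.016 m) and height (world z) of prong between 0.198 and 0.218 m and contact force between the fingers and prong below 0.1 N), for 0.2 s.
3. the scraper block is held on the board (contact force between the fingers and scraper above 2 N and z of scraper in the frame of board below 0.062 m and x of scraper in the frame of board between -0.12 and 0.12 m and y of scraper in the frame of board between -0.18 and 0.18 m), for 0.2 s.
4. all chips lie in the drop tray (z of each of chip0, chip1, chip2, chip3 in the frame of tray below 0.035 m and x of chip0 in the frame of tray between -0.128 and 0.128 m and y of chip0 in the frame of tray between -0.06 and 0.06 m and x of chip1 in the frame of tray between -0.128 and 0.128 m and y of chip1 in the frame of tray between -0.06 and 0.06 m and x of chip2 in the frame of tray between -0.128 and 0.128 m and y of chip2 in the frame of tray between -0.06 and 0.06 m and x of chip3 in the frame of tray between -0.128 and 0.128 m and y of chip3 in the frame of tray between -0.06 and 0.06 m), for 0.2 s.
5. the scraper block is back on its mat (horizontal distance between scraper and mat below 0.03 m and angle between scraper's own z axis and vertical below 0.1 rad and angle between the x axis of scraper and the x axis of mat, either way round below 0.3 rad and height (world z) of scraper below 0.012 m and linear speed of scraper below 0.03 m/s), for 0.2 s.
At the end, for the whole second after the job is handed in: every tool hangs plumb within 0.15 rad, ball up, within 16 mm of a hanging place (ball 198 to 218 mm above the bench); all chips lie in the drop tray; the block stands flat on its mat, within 30 mm of its centre and 0.3 rad of its length; all is let go and at rest (all of step 2 and all of step 4 and all of step 5); the robot touches nothing.
It fails at once if a tool meets the rack before it hangs plumb ((contact force between chisel and rack above 1 N and angle between chisel's own x axis and vertical above 0.7 rad) or (contact force between spoon and rack above 1 N and angle between spoon's own x axis and vertical above 0.7 rad) or (contact force between tbar and rack above 1 N and angle between tbar's own x axis and vertical above 0.7 rad) or (contact force between prong and rack above 1 N and angle between prong's own x axis and vertical above 0.7 rad)).
It fails at once if a chip is lifted clear of the board instead of being wiped (height (world z) of any of chip0, chip1, chip2, chip3 above 0.085 m).
It fails at once if a chip is pushed or gripped with the fingers (contact force between the fingers and chip0 above 4 N or contact force between the fingers and chip1 above 4 N or contact force between the fingers and chip2 above 4 N or contact force between the fingers and chip3 above 4 N).
It fails at once if a tool is dropped to the bench (height (world z) of any of chisel, spoon, tbar, prong below 0.045 m).
It fails at once if the ammonite, jar, carton, brush or power box are disturbed (distance of any of ammonite, jar, carton, brush, power_box from where it was at the start of the episode above 0.03 m).
Of chisel, spoon, tbar, prong only 3 to 4 are there at a start; the rules pass over those that are not, and their reading is None.
Of chip0, chip1, chip2, chip3 only 2 to 4 are there at a start; the rules pass over those that are not, and their reading is None.
At some moment in a run one of chip0, chip1, chip2, chip3 may be knocked a few centimetres aside while the robot is not near it.
It also fails if it takes over 210 s, if anything falls off the work surface, if the arm or the gripper's body presses on something with over 40 N, if the wrist force passes 120 N, or if a joint passes its speed limit or range.

## Working session

There is one attempt and no reset: what is moved stays moved. The work goes in short steps, Python scripts to look and compute and a tool call to move; the robot and the scene stay as the last step left them, time stands still between calls to the robot, and variables do not carry over. Pictures are saved under pics/ and viewed, at most 14 in all, crops included, and the job is handed in when it is done.

Besides the shell and the picture viewer there is one more tool, called after "Request:" as name([rows], argument=value, ...), one row to a line, values as JSON. arm_command: Moves the arm, as the interface text tells. Its arguments: {"type":"object","properties":{"steps":{"type":"array"},"squeeze":{"type":"number"}},"required":["steps"]}

```bash
mkdir -p pics
cat > h.py <<'E'
from rig import *
import numpy as np, cv2
from scipy.spatial.transform import Rotation as R
def cam(name):
    c=get_calibration(name); K=np.array(c["intrinsics"],float)
    if "rvec" in c:
        Rm=cv2.Rodrigues(np.array(c["rvec"],float))[0]; t=np.array(c["tvec"],float).ravel()
        return K,Rm,t
    s=sense(); q=s["ee_rot"]; T=np.eye(4); T[:3,:3]=R.from_quat([q[1],q[2],q[3],q[0]]).as_matrix(); T[:3,3]=s["eef_pos"]
    W=np.linalg.inv(T@np.array(c["T_tool_cam"])); return K,W[:3,:3],W[:3,3]
def onplane(C,uv,z):
    K,Rm,t=C; uv=np.atleast_2d(uv).astype(float)
    d=(Rm.T@np.linalg.inv(K)@np.c_[uv,np.ones(len(uv))].T).T; o=-Rm.T@t
    return o+d*((z-o[2])/d[:,2])[:,None]
def proj(C,P):
    K,Rm,t=C; p=(K@(Rm@np.atleast_2d(P).T+t[:,None])).T; return p[:,:2]/p[:,2:]
def shot(cn,fn):
    C=cam(cn); im=capture(cn); cv2.imwrite(f"pics/{fn}.png",im[:,:,::-1]); return C,im
E
python3 - <<'E'
from h import *
for n in("top","side"):
    C,im=shot(n,n+"0"); print(n,C[0].tolist(),(-C[1].T@C[2]).round(),C[1].round(2).tolist())
s=sense();print(s["ee_rot"],s["grip_width"],s["time_s"]); print(get_calibration("wrist"))
E
```

```text
top [[406.95362593289036, 0.0, 315.80166903874266], [0.0, 406.95362593289036, 199.7543992176899], [0.0, 0.0, 1.0]] [ 275.  -34. 1365.] [[-0.06, -1.0, -0.0], [-0.97, 0.06, -0.22], [0.22, -0.01, -0.97]]
side [[363.29590377391844, 0.0, 317.63750561749794], [0.0, 363.29590377391844, 196.55915586051324], [0.0, 0.0, 1.0]] [138. 539. 825.] [[-0.82, -0.57, -0.0], [-0.4, 0.57, -0.71], [0.41, -0.59, -0.7]]
[-1.99130444e-04  1.10187208e-01  9.93910686e-01 -5.36907216e-04] 0.9984661157150093 0.1
{'intrinsics': array([[308.45364864,   0.        , 319.49374348],
       [  0.        , 308.45364864, 197.6089052 ],
       [  0.        ,   0.        ,   1.        ]]), 'T_tool_cam': array([[-4.87726156e-05, -9.47334034e-01, -3.20247132e-01,
         8.20272044e+01],
       [ 9.99999919e-01, -1.74199493e-04,  3.63008706e-04,
        -5.07390115e-02],
       [-3.99677389e-04, -3.20247088e-01,  9.47333966e-01,
        -1.64610837e+02],
       [ 0.00000000e+00,  0.00000000e+00,  0.00000000e+00,
         1.00000000e+00]])}
```

View pics/top0.png

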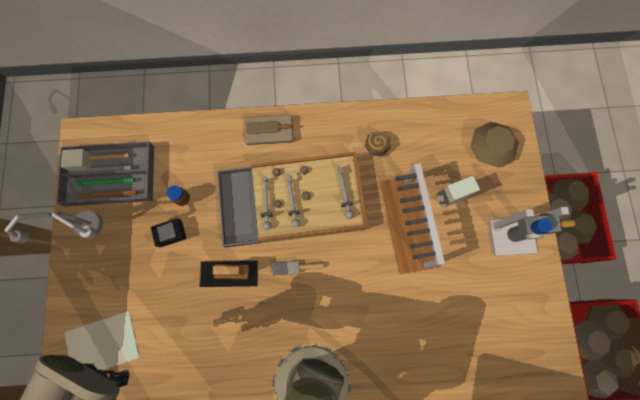

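View pics/side0.png

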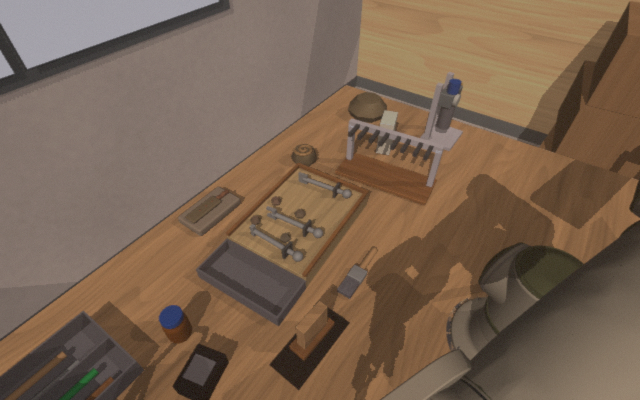

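The top view shows three tools on the board with their balls nearest the robot, at (267,225), (295,222) and (348,213). The chips are around (277,172), (305,170) and (307,196). The rack is at the right, the mat and block are at (229,272), and the tray is at (238,207). I'll enlarge the area.

Run:
```python
from h import *
im=cv2.imread("pics/top0.png"); c=im[145:295,190:390]; cv2.imwrite("pics/c1.png",cv2.resize(c,None,fx=4,fy=4,interpolation=cv2.INTER_CUBIC))
c=im[155:280,370:490]; cv2.imwrite("pics/c2.png",cv2.resize(c,None,fx=4.8,fy=4.8,interpolation=cv2.INTER_CUBIC))
```

```text
(no output)
```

View pics/c1.png

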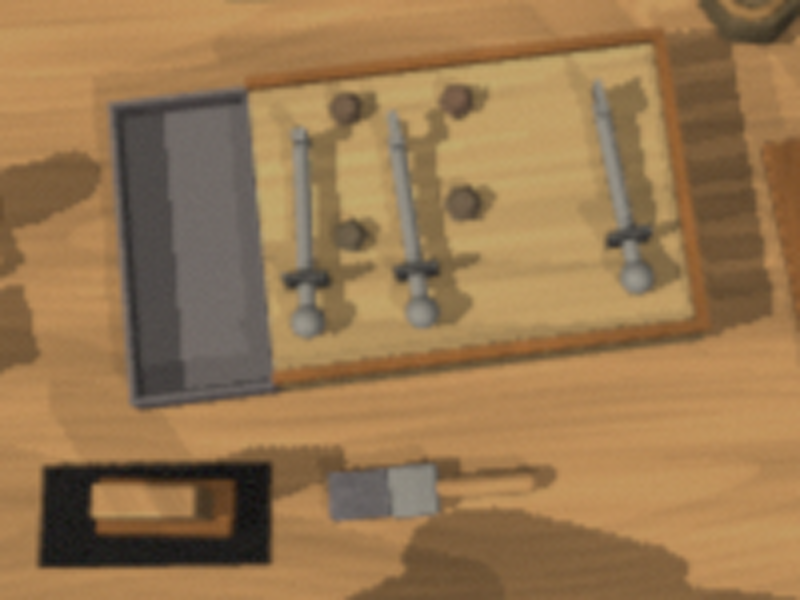

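View pics/c2.png

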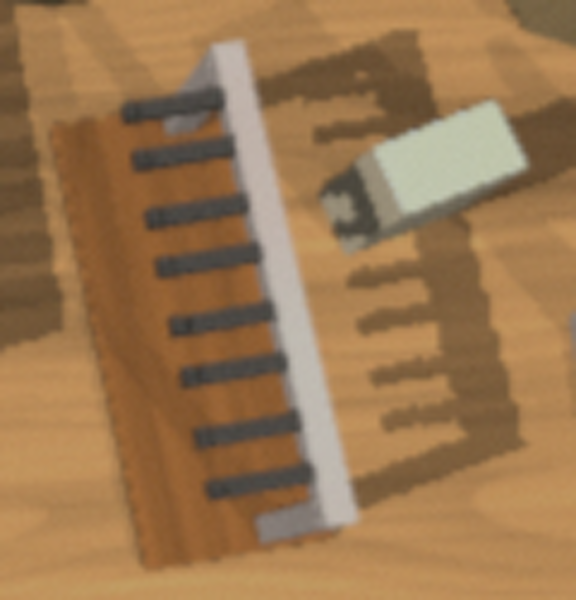

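The crops show three tools with balls at crop px (306,321), (422,311) and (637,275). There are four chips, at (346,107), (456,99), (350,234) and (464,201), and four pairs of prongs. I'll convert these to positions.

```bash
cat > m1.py <<'E'
from h import *
C=cam("top"); np.set_printoptions(suppress=True,precision=1)
f1=lambda a:np.array(a)/4.+[190,145]-0.375
f2=lambda a:np.array(a)/4.8+[370,155]-0.4
B=onplane(C,f1([(306,321),(422,311),(637,275)]),68);print("balls",B)
G=onplane(C,f1([(306,278),(416,269),(628,237)]),86);print("guard top",G)
T=onplane(C,f1([(300,130),(393,117),(600,87)]),68);print("tips",T, np.linalg.norm(T-B,axis=1))
print("tool yaw of -x",np.arctan2(*(T-B)[:,[1,0]].T))
ch=onplane(C,f1([(346,107),(456,99),(350,234),(464,201)]),59);print("chips",ch)
e=onplane(C,f1([(250,88),(273,383)]),50);print("open edge",e)
l=onplane(C,f1([(658,30),(706,328)]),62);print("right lip",l)
tr=onplane(C,f1([(111,103),(135,406)]),38);print("tray outer",tr)
tips=onplane(C,f2([(124,111),(135,160),(148,217),(158,267),(171,327),(183,377),(196,438),(208,489)]),170)
root=onplane(C,f2([(222,98),(232,147),(244,205),(257,254),(270,313),(284,362),(296,422),(309,474)]),170)
print("prongs",np.c_[tips[:,:2],root[:,:2]],np.linalg.norm(tips-root,axis=1))
mid=(tips[::2]+tips[1::2])/2; mr=(root[::2]+root[1::2])/2
v=tips[-1]-tips[0]; print("rack y dir",np.arctan2(v[1],v[0]),"tip mids",mid,"spacing",np.linalg.norm(np.diff(mid,axis=0),axis=1),"root",mr)
m=onplane(C,f1([(42,465),(270,463),(270,564),(40,566)]),3);print("mat",m,m.mean(0))
r=onplane(C,f1([(91,482),(196,487),(196,521),(91,519)]),103);print("ridge",r,r.mean(0))
b=onplane(C,f1([(236,482),(234,537),(97,534)]),23);print("base",b)
E
python3 m1.py
```

```text
balls [[ 501.   114.9   68. ]
 [ 503.2   21.1   68. ]
 [ 521.8 -154.5   68. ]]
guard top [[ 532.6  111.6   86. ]
 [ 534.4   23.4   86. ]
 [ 549.8 -148.1   86. ]]
tips [[ 661.3  114.2   68. ]
 [ 667.7   36.7   68. ]
 [ 682.8 -136.6   68. ]] [160.4 165.2 161.9]
tool yaw of -x [-0.   0.1  0.1]
chips [[681.6  76.1  59. ]
 [682.7 -16.2  59. ]
 [572.6  77.2  59. ]
 [594.5 -17.9  59. ]]
open edge [[706.3 157.1  50. ]
 [455.  145.4  50. ]]
right lip [[ 731.7 -189.8   62. ]
 [ 475.9 -207.2   62. ]]
tray outer [[704.3 277.3  38. ]
 [444.9 259.9  38. ]]
prongs [[ 603.8 -295.6  608.4 -358.8]
 [ 571.3 -299.1  575.9 -361.3]
 [ 534.1 -303.3  538.  -364.3]
 [ 501.8 -306.   506.2 -368.6]
 [ 463.6 -309.8  468.5 -372.1]
 [ 432.1 -313.7  437.4 -376.9]
 [ 394.2 -317.4  400.1 -379.6]
 [ 362.9 -321.1  368.1 -383.5]] [63.3 62.3 61.1 62.8 62.4 63.4 62.5 62.6]
rack y dir -3.0362491543309544 tip mids [[ 587.6 -297.4  170. ]
 [ 517.9 -304.6  170. ]
 [ 447.8 -311.8  170. ]
 [ 378.6 -319.2  170. ]] spacing [70.  70.5 69.7] root [[ 592.2 -360.   170. ]
 [ 522.1 -366.4  170. ]
 [ 453.  -374.5  170. ]
 [ 384.1 -381.6  170. ]]
mat [[405.2 345.3   3. ]
 [394.9 156.4   3. ]
 [312.9 158.9   3. ]
 [323.1 346.9   3. ]] [359.  251.9   3. ]
ridge [[380.3 279.9 103. ]
 [371.5 199.6 103. ]
 [345.8 200.1 103. ]
 [352.3 280.1 103. ]] [362.5 239.9 103. ]
base [[379.5 181.7  23. ]
 [335.6 184.5  23. ]
 [344.9 295.2  23. ]]
```

```bash
cat > go.py <<'E'
import sys
from h import *
def plan(xyz,phi=None,n=8):
    s=sense(); q=s["ee_rot"]; M=R.from_quat([q[1],q[2],q[3],q[0]]).as_matrix()
    cur=np.arctan2(M[1,0],M[0,0]); dphi=0 if phi is None else (phi-cur+np.pi)%(2*np.pi)-np.pi
    a=cur+dphi; X=np.array([np.cos(a),np.sin(a),0]);Y=np.array([-np.sin(a),np.cos(a),0])*-1
    d=np.array(xyz)-s["eef_pos"]; t=np.array([d@X,d@Y,-d[2]])
    print("pos",np.round(s["eef_pos"],1),"phi",round(cur,3),"turn z total /.15:",round(-dphi/.15,2),"tilt",np.round(M[:2,2],3))
    print("total shares",np.round(t/50,2)," per row n=%d:"%n,np.round(t/50/n,3))
if __name__=="__main__":
    a=[float(v) for v in sys.argv[1:]]; plan(a[:3],a[3] if len(a)>3 else None,int(a[4]) if len(a)>4 else 8)
E
python3 go.py 501 115 120 3.14159 10
```

```text
pos [114.9 512.  208.9] phi 2.921 turn z total /.15: -1.47 tilt [-0.001 -0.001]
total shares [-7.72 -7.94  1.78]  per row n=10: [-0.772 -0.794  0.178]
```

Request:
arm_command([
  [[1, 0, 0, 0, 0, 0, -0.74], [0.5, 0, 0, 0, 0, 0, -0.74]],
])

```text
time_s: 0.35
eef_pos: [114.9, 512.1, 209.0]
ee_rot: [-0.0, -0.002, 1.0, -0.0]
force: [-0.0, 1.3, 0.4]
grip_width: 0.819
grip_force: 0.0
```

Request:
arm_command([
  [[0.5, -0.7, -0.7, 0, 0, 0, 0], [0.5, -0.7, -0.7, 0, 0, 0, 0], [0.5, -0.7, -0.7, 0, 0, 0, 0], [0.5, -0.7, -0.7, 0, 0, 0, 0], [0.5, -0.7, -0.7, 0, 0, 0, 0], [0.5, -0.7, -0.7, 0, 0, 0, 0], [0.5, -0.7, -0.7, 0, 0, 0, 0], [0.5, -0.7, -0.7, 0, 0, 0, 0]],
])

```text
time_s: 1.35
eef_pos: [396.2, 231.2, 209.3]
ee_rot: [-0.0, -0.001, 1.0, -0.0]
force: [0.1, 0.7, 0.6]
grip_width: 0.499
grip_force: 0.0
```

Request:
arm_command([
  [[0.5, -0.7, -0.7, 0.2, 0, 0, 0], [0.5, -0.7, -0.7, 0.2, 0, 0, 0], [0.5, -0.4, -0.7, 0.2, 0, 0, 0], [0.5, 0, -0.2, 0.2, 0, 0, 0], [0.5, 0, 0, 0, 0, 0, 0]],
])

```text
time_s: 1.98
eef_pos: [484.7, 117.7, 168.7]
ee_rot: [-0.001, -0.0, 1.0, 0.0]
force: [0.0, 1.3, 0.6]
grip_width: 0.498
grip_force: 0.0
```

```bash
python3 go.py 501 115 66 3.14159 4; python3 -c "
from h import *
C,im=shot('wrist','w1')
print(proj(C,[[501,114.9,68],[503,21.1,68]]))"
```

```text
pos [484.7 117.7 168.7] phi -3.141 turn z total /.15: 0.0 tilt [-0.002  0.   ]
total shares [-0.33 -0.05  2.05]  per row n=4: [-0.082 -0.013  0.513]
[[316.49910678 206.77089826]
 [214.41887198 208.79497208]]
```

View pics/w1.png

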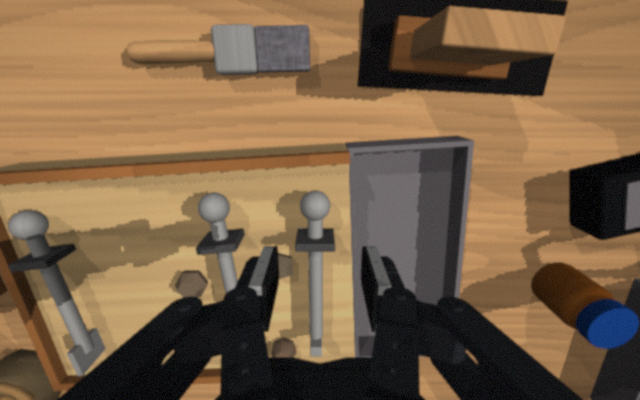

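The wrist view shows the balls at (315,206) and (214,208), within 2 px of where my estimates project. I'll descend and grip.

Request:
arm_command([
  [[0.5, -0.33, -0.05, 0.5, 0, 0, 0], [0.5, 0, 0, 0.5, 0, 0, 0], [0.5, 0, 0, 0.5, 0, 0, 0], [0.5, 0, 0, 0.5, 0, 0, 0], [0.5, 0, 0, 0, 0, 0, 0]],
], squeeze=100)

```text
time_s: 2.65
eef_pos: [500.9, 116.3, 68.8]
ee_rot: [-0.001, -0.001, 1.0, 0.0]
force: [0.0, 0.3, 0.2]
grip_width: 0.497
grip_force: 0.0
```

Request:
arm_command([
  [[0.2, 0, 0, 0, 0, 0, 0], [0.2, 0, 0, 0, 0, 0, 0], [0.2, 0, 0, 0, 0, 0, 0], [0.2, 0, 0, 0, 0, 0, 0]],
])

```text
time_s: 3.15
eef_pos: [502.1, 115.2, 69.7]
ee_rot: [0.0, -0.001, 1.0, -0.0]
force: [-0.2, -0.8, 0.0]
grip_width: 0.203
grip_force: 0.0
```

```bash
python3 -c "
from h import *
C,im=shot('wrist','w2');D,im2=shot('side','s2')
print(sense()['grip_width'],sense()['grip_force'],sense()['eef_pos'])
p=proj(D,[[502,115,68]])[0].astype(int);print(p)
c=im2[p[1]-60:p[1]+60,p[0]-80:p[0]+80]; c=cv2.resize(c,None,fx=2.5,fy=2.5)
w=cv2.resize(im,(640,400))[100:400,120:520]
cv2.imwrite('pics/cmp.png',np.hstack([c,w])[:,:,::-1])"
```

```text
0.19846064427889065 0.0 [502.01817159 115.18155942  69.50355487]
[296 256]
```

View pics/cmp.png

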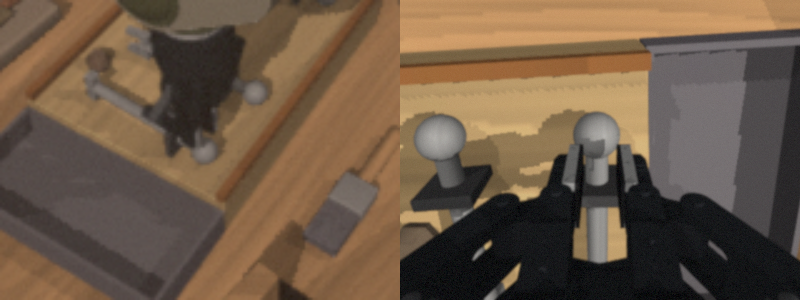

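The fingers closed on the neck, and the ball sits nearer the robot, at wrist px (317,233). I'll measure it again.

```bash
cat > ball.py <<'E'
from h import *
def balls(C,im,z=68,r=(8,40)):
    g=cv2.medianBlur(cv2.cvtColor(im,cv2.COLOR_RGB2GRAY),3)
    c=cv2.HoughCircles(g,cv2.HOUGH_GRADIENT,1,30,param1=120,param2=18,minRadius=r[0],maxRadius=r[1])
    return c[0]
E
python3 -c "
from ball import *
C=cam('wrist'); im=cv2.imread('pics/w2.png')[:,:,::-1]
print(proj(C,[[502,115,68],[485,115,68],[503.2,21,68]]).round(), onplane(C,[[317,233],[160,237]],68).round(1))
c=balls(C,im,r=(15,32)); print(np.c_[c,onplane(C,c[:,:2],68)].round(0))
D=cam('side'); print('side ball',onplane(D,[[296-80+204/2.5,256-60+152/2.5],[296-80+257/2.5,256-60+92/2.5]],68))"
```

```text
[[319. 239.]
 [319. 212.]
 [162. 240.]] [[498.2 113.6  68. ]
 [500.9  20.4  68. ]]
[[316. 234.  23. 499. 113.  68.]
 [164. 236.  22. 501.  22.  68.]
 [424. 366.  24. 600. 188.  68.]
 [630. 332.  23. 570. 322.  68.]
 [210. 364.  20. 598.  39.  68.]]
side ball [[498.05354289 114.16904441  68.        ]
 [499.21544161  18.05338375  68.        ]]
```

```bash
python3 -c "
from h import *
D=cam('side')
print(proj(D,[[x,y,z] for z in(55,75,100) for x in(491,513) for y in(105,125)]).round().reshape(3,4,2).tolist())
im=cv2.imread('pics/s2.png')[216:276,246:336]; cv2.imwrite('pics/s2c.png',cv2.resize(im,None,fx=8,fy=8,interpolation=cv2.INTER_CUBIC))
C=cam('wrist');print(proj(C,[[x,y,z] for z in(55,75,100) for x in(491,513) for y in(106,124)]).round().reshape(3,4,2).tolist())"
```

```text
[[[302.0, 259.0], [297.0, 264.0], [295.0, 255.0], [291.0, 260.0]], [[302.0, 254.0], [297.0, 259.0], [295.0, 250.0], [290.0, 255.0]], [[302.0, 248.0], [297.0, 253.0], [295.0, 244.0], [290.0, 249.0]]]
[[[305.0, 213.0], [334.0, 214.0], [305.0, 245.0], [333.0, 245.0]], [[303.0, 227.0], [335.0, 227.0], [304.0, 261.0], [335.0, 261.0]], [[301.0, 248.0], [338.0, 248.0], [302.0, 286.0], [337.0, 286.0]]]
```

View pics/s2c.png

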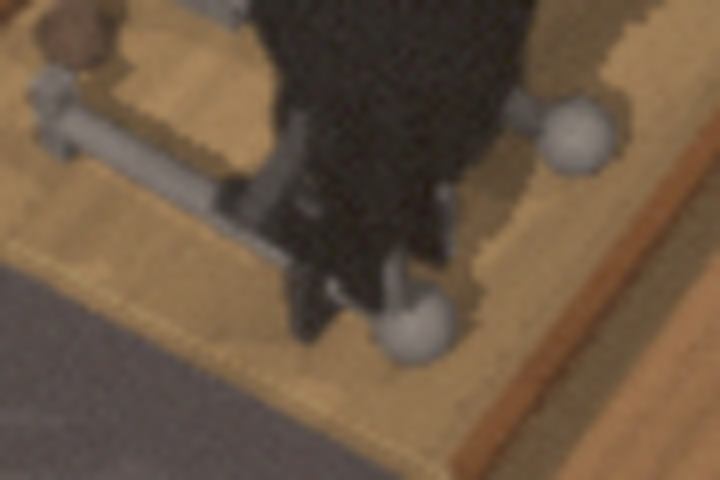

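Request:
arm_command([
  [[0.5, 0, 0, 0, 0, 0, 0], [0.5, 0, 0, 0, 0, 0, 0], [0.5, 0.06, 0, 0.06, 0, 0, 0], [0.5, 0, 0, 0, 0, 0, 0]],
])

```text
time_s: 3.75
eef_pos: [498.5, 115.2, 66.1]
ee_rot: [-0.0, -0.001, 1.0, -0.0]
force: [0.2, 0.5, -0.7]
grip_width: 0.501
grip_force: 0.0
```

```bash
python3 -c "
from h import *
s=sense();print(s['eef_pos'],s['grip_width'],s['joints'])
C,im=shot('wrist','w3'); D,im2=shot('side','s3')
c=cv2.resize(im2[206:276,246:336],None,fx=4.5,fy=4.5,interpolation=cv2.INTER_CUBIC)[:315]
w=im[100:400,120:520]
cv2.imwrite('pics/cmp3.png',np.hstack([c[:300],w])[:,:,::-1])"
```

```text
[498.51457632 115.23374145  66.07665698] 0.5010329573294511 [-2.13685795e-03  4.47688583e-01  1.71346324e+00 -5.50146799e-06
  9.81291682e-01 -1.57418366e+00]
```

View pics/cmp3.png

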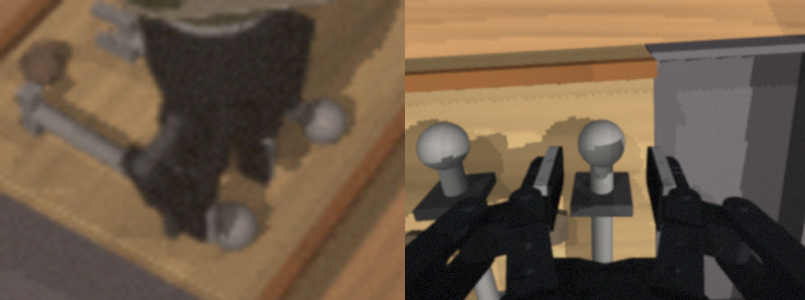

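The finger tips appear above and beside the ball rather than level with it. I'll probe downward in small guarded steps.

Request:
arm_command([
  [[0.5, 0, 0, 0.06, 0, 0, 0], [0.5, 0, 0, 0, 0, 0, 0]],
])

```text
time_s: 4.1
eef_pos: [498.8, 115.2, 63.1]
ee_rot: [-0.0, -0.001, 1.0, 0.0]
force: [-0.2, -0.2, 0.3]
grip_width: 0.498
grip_force: 0.0
```

Request:
arm_command([
  [[0.5, 0, 0, 0.04, 0, 0, 0], [0.5, 0, 0, 0, 0, 0, 0]],
])

```text
time_s: 4.35
eef_pos: [498.9, 115.2, 61.3]
ee_rot: [-0.0, -0.001, 1.0, -0.0]
force: [0.3, -0.5, -0.2]
grip_width: 0.505
grip_force: 0.0
```

Request:
arm_command([
  [[0.5, 0, 0, 0.04, 0, 0, 0], [0.5, 0, 0, 0, 0, 0, 0]],
])

```text
time_s: 4.6
eef_pos: [498.9, 115.2, 59.2]
ee_rot: [-0.0, -0.001, 1.0, -0.0]
force: [-0.3, -0.1, -0.0]
grip_width: 0.497
grip_force: 0.0
```

Request:
arm_command([
  [[0.25, 0, 0, 0, 0, 0, 0], [0.25, 0, 0, 0, 0, 0, 0], [0.25, 0, 0, 0, 0, 0, 0]],
], squeeze=20)

```text
time_s: 4.97
eef_pos: [499.0, 115.2, 59.4]
ee_rot: [0.0, -0.001, 1.0, -0.0]
force: [-0.1, -0.9, 0.7]
grip_width: 0.253
grip_force: 0.0
```

Request:
arm_command([
  [[0.5, 0, 0, 0, 0, 0, 0], [0.5, 0, 0, 0, 0, 0, 0], [0.5, 0, 0, 0.06, 0, 0, 0], [0.5, 0, 0, 0, 0, 0, 0]],
])

```text
time_s: 5.48
eef_pos: [498.8, 115.2, 56.1]
ee_rot: [-0.0, -0.001, 1.0, -0.0]
force: [0.3, -0.5, 0.5]
grip_width: 0.497
grip_force: 0.0
```

Request:
arm_command([
  [[0.5, 0, 0, 0.06, 0, 0, 0], [0.5, 0, 0, 0, 0, 0, 0]],
])

```text
time_s: 5.72
eef_pos: [498.8, 115.2, 53.1]
ee_rot: [-0.0, -0.001, 1.0, -0.0]
force: [-0.9, 0.1, -0.1]
grip_width: 0.496
grip_force: 0.0
```

Request:
arm_command([
  [[0.5, 0, 0, 0.06, 0, 0, 0], [0.5, 0, 0, 0, 0, 0, 0]],
])

```text
time_s: 5.98
eef_pos: [498.8, 115.2, 50.2]
ee_rot: [-0.0, -0.001, 1.0, 0.0]
force: [-0.6, 0.5, -0.5]
grip_width: 0.506
grip_force: 0.0
```

```bash
python3 -c "
from h import *
s=sense();print(s['eef_pos'],s['grip_width'],s['force'])
C,im=shot('wrist','w4'); D,im2=shot('side','s4')
c=cv2.resize(im2[206:276,246:336],None,fx=4.5,fy=4.5,interpolation=cv2.INTER_CUBIC)[:315]
w=im[100:400,120:520]
cv2.imwrite('pics/cmp4.png',np.hstack([c[:300],w])[:,:,::-1])"
```

```text
[498.82613676 115.20856689  50.16217445] 0.5057991878326964 [-0.61895247  0.47364947 -0.50539907]
```

View pics/cmp4.png

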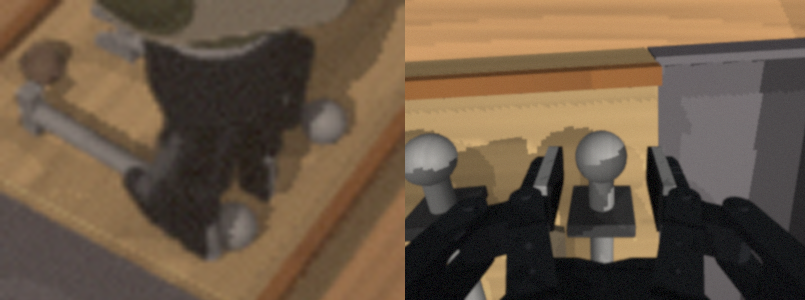

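```bash
python3 -c "
import rig; print([n for n in dir(rig) if n[0]!='_']); print(rig.sense().keys()); print({k:v for k,v in vars(rig).items() if isinstance(v,(int,float,str,dict))and k[0]!='_'})"
```

```text
['PlanningError', 'capture', 'finish_job', 'get_calibration', 'sense', 'tip_reach']
dict_keys(['time_s', 'joints', 'dq', 'tau', 'eef_pos', 'ee_rot', 'force', 'wrist_torque', 'grip_force', 'grip_width'])
{'tip_reach': 14.0}
```

Request:
arm_command([
  [[0.25, 0, 0, 0, 0, 0, 0], [0.25, 0, 0, 0, 0, 0, 0], [0.25, 0, 0, 0, 0, 0, 0]],
], squeeze=20)

```text
time_s: 6.45
eef_pos: [499.1, 115.1, 50.6]
ee_rot: [0.0, -0.001, 1.0, -0.0]
force: [-1.8, -0.9, 4.4]
grip_width: 0.271
grip_force: 19.0
```

Contact with the ball's upper flank at a 23 mm gap puts the tips at z≈76 with the TCP reading 50.6. So the real fingertips sit about 25 mm behind the reported TCP, and the grasp point about 44 mm behind it. I'll go lower with that offset.

Request:
arm_command([
  [[0.5, 0, 0, 0, 0, 0, 0], [0.5, 0, 0, 0, 0, 0, 0], [0.5, 0, 0, 0.14, 0, 0, 0], [0.5, 0, 0, 0.14, 0, 0, 0], [0.5, 0, 0, 0, 0, 0, 0]],
])

```text
time_s: 7.08
eef_pos: [498.5, 115.2, 35.6]
ee_rot: [-0.001, -0.001, 1.0, 0.0]
force: [0.5, 0.4, -0.6]
grip_width: 0.5
grip_force: 0.0
```

Request:
arm_command([
  [[0.5, 0, 0, 0.06, 0, 0, 0], [0.5, 0, 0, 0.06, 0, 0, 0], [0.5, 0, 0, 0.06, 0, 0, 0], [0.5, 0, 0, 0, 0, 0, 0]],
])

```text
time_s: 7.58
eef_pos: [498.8, 115.2, 27.2]
ee_rot: [-0.0, -0.001, 1.0, -0.0]
force: [-0.3, 0.1, -0.3]
grip_width: 0.498
grip_force: 0.0
```

Request:
arm_command([
  [[0.25, 0, 0, 0, 0, 0, 0], [0.25, 0, 0, 0, 0, 0, 0], [0.25, 0, 0, 0, 0, 0, 0], [0.25, 0, 0, 0, 0, 0, 0]],
], squeeze=100)

```text
time_s: 8.07
eef_pos: [499.5, 115.2, 28.3]
ee_rot: [0.001, -0.001, 1.0, -0.0]
force: [-0.7, 0.1, 7.0]
grip_width: 0.283
grip_force: 98.2
```

Request:
arm_command([
  [[0.25, 0, 0, -0.3, 0, 0, 0], [0.25, 0, 0, -0.4, 0, 0, 0], [0.25, 0, 0, -0.6, 0, 0, 0], [0.25, 0, 0, -0.8, 0, 0, 0], [0.25, 0, 0, -0.8, 0, 0, 0], [0.25, 0, 0, -0.7, 0, 0, 0], [0.25, 0, 0, -0.5, 0, 0, 0], [0.25, 0, 0, 0, 0, 0, 0]],
])

```text
time_s: 9.07
eef_pos: [499.2, 115.3, 233.9]
ee_rot: [0.001, -0.001, 1.0, -0.0]
force: [1.1, 0.3, -4.8]
grip_width: 0.281
grip_force: 98.3
```

```bash
python3 -c "
from h import *
s=sense();print(s['eef_pos'],s['grip_width'],s['grip_force'],s['force'],s['wrist_torque'])
C,im=shot('wrist','w5'); D,im2=shot('side','s5')
cv2.imwrite('pics/cmp5.png',np.hstack([im2[60:360,200:600],im[100:400,120:520]])[:,:,::-1])"
```

```text
[499.19282192 115.25493698 233.88391327] 0.280690293748481 98.29315066337585 [ 1.08052802  0.25300478 -4.78162797] [0.04583294 0.28157345 0.03303148]
```

View pics/cmp5.png

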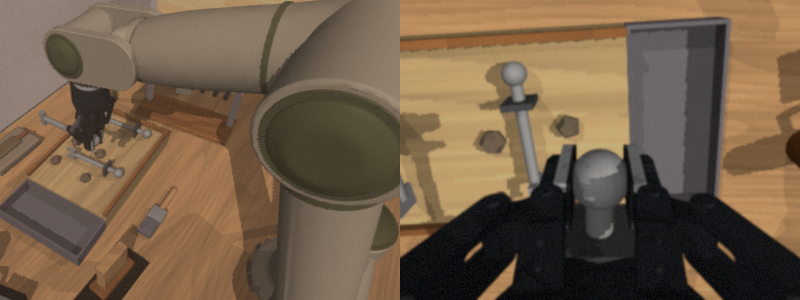

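The tool is held level, with the ball between the pads at crop (600,180). Now I'll ease the grip gradually.

Request:
arm_command([
  [[0.295, 0, 0, 0, 0, 0, 0], [0.3, 0, 0, 0, 0, 0, 0], [0.305, 0, 0, 0, 0, 0, 0], [0.308, 0, 0, 0, 0, 0, 0]],
])

```text
time_s: 9.68
eef_pos: [498.6, 115.3, 232.2]
ee_rot: [-0.001, -0.001, 1.0, -0.0]
force: [-1.9, 0.5, -4.2]
grip_width: 0.31
grip_force: 19.7
```

```bash
python3 -c "
from h import *
s=sense();print(s['grip_width'],s['grip_force'],s['force'],s['wrist_torque'])"
```

```text
0.31006369272235834 19.67984229326248 [-1.90567883  0.46416719 -4.23678151] [-0.00782572  0.24840827  0.03188029]
```

Request:
arm_command([
  [[0.31, 0, 0, 0, 0, 0, 0], [0.312, 0, 0, 0, 0, 0, 0], [0.312, 0, 0, 0, 0, 0, 0], [0.313, 0, 0, 0, 0, 0, 0], [0.313, 0, 0, 0, 0, 0, 0], [0.313, 0, 0, 0, 0, 0, 0]],
])

```text
time_s: 10.42
eef_pos: [499.0, 115.2, 232.4]
ee_rot: [0.0, -0.001, 1.0, -0.0]
force: [0.3, -0.2, -4.8]
grip_width: 0.313
grip_force: 11.7
```

```bash
python3 -c "
from h import *
s=sense();print(s['grip_width'],s['grip_force'],s['force'],s['wrist_torque'])
C,im=shot('wrist','w6'); D,im2=shot('side','s6')
cv2.imwrite('pics/cmp6.png',np.hstack([cv2.resize(im2[120:270,230:380],None,fx=2,fy=2),im[100:400,120:520]])[:,:,::-1])"
```

```text
0.3134915343279737 11.66831150650978 [ 0.28844927 -0.24763529 -4.8190514 ] [ 0.01450007 -0.07898579  0.03900365]
```

View pics/cmp6.png

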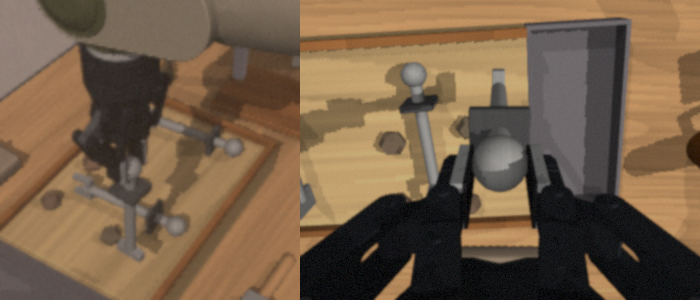

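The tool hangs plumb, with the guard straight below the ball and the tip at wrist px (318,175) as predicted. I'll re-grip and carry it to a standoff in front of the rack's near fork.

Request:
arm_command([
  [[0.25, 0, 0, 0, 0, 0, 0], [0.25, 0, 0, 0, 0, 0, 0], [0.25, 0, 0, 0, 0, 0, 0], [0.25, 0, 0, 0, 0, 0, -0.35], [0.25, 0, 0, 0, 0, 0, -0.35], [0.25, 0.15, -0.3, 0, 0, 0, 0], [0.25, 0.3, -0.6, 0, 0, 0, 0], [0.25, 0.35, -0.75, 0, 0, 0, 0]],
], squeeze=100)

```text
time_s: 11.52
eef_pos: [467.2, 27.7, 232.4]
ee_rot: [0.0, -0.053, 0.999, -0.0]
force: [-0.2, -0.7, -4.4]
grip_width: 0.269
grip_force: 92.8
```

Request:
arm_command([
  [[0.25, 0.35, -0.75, 0, 0, 0, 0], [0.25, 0.35, -0.75, 0, 0, 0, 0], [0.25, 0.35, -0.75, 0, 0, 0, 0], [0.25, 0.35, -0.75, 0, 0, 0, 0], [0.25, 0.35, -0.75, 0, 0, 0, 0], [0.25, 0.35, -0.75, 0, 0, 0, 0], [0.25, 0.3, -0.7, 0, 0, 0, 0], [0.25, 0.2, -0.4, 0, 0, 0, 0]],
])

```text
time_s: 12.52
eef_pos: [367.0, -265.1, 232.4]
ee_rot: [-0.0, -0.052, 0.999, -0.0]
force: [0.3, 0.5, -4.3]
grip_width: 0.274
grip_force: 92.9
```

```bash
cat > rackchk.py <<'E'
from h import *
s=sense();print(s['eef_pos'].round(1) if hasattr(s['eef_pos'],'round') else s['eef_pos'],s['grip_width'],s['grip_force'],s['wrist_torque'])
import sys
C,im=shot('wrist',sys.argv[1]); g=im.mean(2)
v=np.array([-0.105,0.9945]); u=np.array([0.9945,0.105])
F0=np.array([382.4,-357.0])
for off in (30,20,10,0):
    p=np.array([[*(F0+off*v+k*u),170] for k in np.arange(-40,250,1.)])
    uv=proj(C,p); ok=(uv[:,0]>0)&(uv[:,0]<639)&(uv[:,1]>0)&(uv[:,1]<399)
    val=np.array([im[int(round(b)),int(round(a))] if o else [255,255,255] for (a,b),o in zip(uv,ok)]).astype(int)
    m=(val.max(1)<75)&ok   # dark prongs
    e=np.flatnonzero(np.diff(m.astype(int))); print(off,"valid k",np.flatnonzero(ok)[[0,-1]]-40 if ok.any() else None,"edges k",(e-40+1).tolist())
E
python3 rackchk.py w7; python3 go.py 371.5 -262.5 232 3.2466
```

```text
[ 367.  -265.1  232.4] 0.2740639347783028 92.86694169044495 [ 0.02914159 -0.09547628  0.03628575]
30 valid k [-40 200] edges k [-25, -12, 6, 21, 42, 58, 73, 201]
20 valid k [-40 200] edges k [-25, -12, 6, 20, 43, 49, 54, 55, 73, 80, 82, 201]
10 valid k [-40 200] edges k [-25, -12, 6, 20, 42, 49, 54, 56, 73, 157, 158, 159, 172, 201]
0 valid k [-40 200] edges k [-25, -12, 6, 20, 43, 53, 55, 56, 73, 167, 177, 201]
pos [ 366.4 -266.8  232.3] phi -3.039 turn z total /.15: -0.02 tilt [-0.001 -0.002]
total shares [-0.11  0.07  0.01]  per row n=8: [-0.014  0.009  0.001]
```

Run:
```python
from ball import *
im=cv2.imread('pics/w7.png')[:,:,::-1]; cal=get_calibration('wrist'); T=np.array(cal['T_tool_cam']); K=np.array(cal['intrinsics'])
g=cv2.medianBlur(cv2.cvtColor(im,cv2.COLOR_RGB2GRAY),3)
c=cv2.HoughCircles(g[200:330,250:390],cv2.HOUGH_GRADIENT,1,60,param1=100,param2=12,minRadius=24,maxRadius=34)[0]+[250,200,0]
print(c)
for u,v,r in c[:2]:
    d=T[:3,:3]@np.linalg.inv(K)@[u,v,1]; o=T[:3,3]
    for z in(-37,-40,-43): print(z,(o+d*(z-o[2])/d[2]).round(1))
```

```text
[[320.5        263.5         27.70000076]]
-37 [  6.2   0.4 -37. ]
-40 [  7.9   0.4 -40. ]
-43 [  9.7   0.3 -43. ]
```

Run:
```python
import cv2,numpy as np
im=cv2.imread('pics/w7.png'); cv2.imwrite('pics/w7v.png',im[60:400])
```

```text
(no output)
```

View pics/w7v.png

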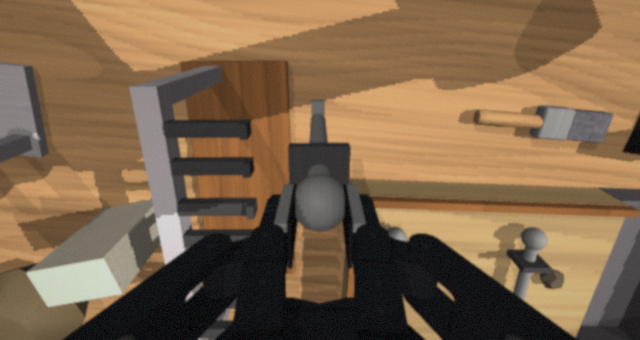

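The view shows the tool hanging at (320,263), with the guard's edge at y≈203 and the near fork's prongs at y≈188 and 226 to its left. From the guard's size, the ball sits about 25 mm above the TCP now and about 1 mm off laterally. I'll lower a bit, settle, then re-measure the prongs.

Request:
arm_command([
  [[0.25, -0.09, 0, 0.28, 0, 0, 0], [0.25, 0, 0, 0.28, 0, 0, 0], [0.25, 0, 0, 0, 0, 0, 0], [0.25, 0, 0, 0, 0, 0, 0], [0.25, 0, 0, 0, 0, 0, 0]],
])

```text
time_s: 13.2
eef_pos: [373.0, -262.8, 204.8]
ee_rot: [0.0, -0.053, 0.999, -0.0]
force: [0.0, 0.1, -4.7]
grip_width: 0.275
grip_force: 92.8
```

```bash
cat >> rackchk.py <<'E'
# held tool: guard rows/cols and prong tips
s=sense(); a=s['eef_pos']; print("TCP",np.round(a,1),"k_tcp",round(float((a[:2]-F0)@u),1),"v_tcp",round(float((a[:2]-F0)@v),1))
for k in (-18,13):
    p=np.array([[*(F0+o*v+k*u),172] for o in np.arange(0,70,1.)]); uv=proj(C,p)
    val=np.array([im[int(round(b)),int(round(a_))].max() if 0<a_<639 and 0<b<399 else 255 for a_,b in uv]).astype(int)
    m=val<75; e=np.flatnonzero(np.diff(m.astype(int))); print("tip edge v",(e+1).tolist())
col=g[120:300,305:335].mean(1); print("col profile v120..",col[::3].round().astype(int).tolist())
for vv in (204,207,210): 
    row=im[vv,260:380].max(1); e=np.flatnonzero(np.diff((row<75).astype(int))); print("row",vv,(e+261).tolist())
E
python3 rackchk.py w8
```

```text
[ 373.  -262.8  204.8] 0.27474700718995015 92.81063675880432 [-0.04918803 -0.04794395 -0.00768248]
30 valid k [-40 172] edges k [-26, -11, 6, 21, 42, 58, 71, 173]
20 valid k [-40 172] edges k [-26, -12, 6, 21, 42, 48, 64, 132, 139, 173]
10 valid k [-40 172] edges k [-25, -12, 6, 21, 42, 55, 65, 150, 154, 158, 165, 173]
0 valid k [-40 172] edges k [-25, -11, 6, 21, 42, 58, 71, 161]
TCP [ 373.  -262.8  204.8] k_tcp 0.5 v_tcp 94.7
tip edge v [41]
tip edge v [41]
col profile v120.. [112, 109, 104, 101, 102, 106, 107, 109, 108, 105, 102, 100, 102, 105, 114, 126, 130, 131, 126, 125, 122, 121, 118, 118, 117, 114, 112, 103, 45, 52, 53, 52, 53, 54, 53, 60, 67, 69, 66, 72, 85, 93, 99, 102, 105, 108, 110, 112, 112, 110, 109, 106, 103, 99, 93, 86, 80, 84, 88, 97]
row 204 [290, 348]
row 207 [289, 349]
row 210 [289, 349]
```

Request:
arm_command([
  [[0.25, 0.03, -0.3, 0, 0, 0, 0], [0.25, 0, -0.3, 0, 0, 0, 0], [0.25, 0, -0.3, 0, 0, 0, 0], [0.25, 0, -0.2, 0, 0, 0, 0], [0.25, 0, -0.15, 0, 0, 0, 0], [0.25, 0, -0.1, 0, 0, 0, 0], [0.25, 0, 0, 0, 0, 0, 0]],
])

```text
time_s: 14.12
eef_pos: [378.5, -330.2, 204.3]
ee_rot: [-0.0, -0.053, 0.999, 0.0]
force: [1.4, -1.8, -4.2]
grip_width: 0.273
grip_force: 93.0
```

Request:
arm_command([
  [[0.25, 0, -0.2, 0, 0, 0, 0], [0.25, 0, -0.2, 0, 0, 0, 0], [0.25, 0, -0.09, 0, 0, 0, 0], [0.25, 0, 0, 0, 0, 0, 0], [0.25, 0, 0, 0, 0, 0, 0]],
])

```text
time_s: 14.75
eef_pos: [381.1, -354.3, 204.4]
ee_rot: [-0.0, -0.053, 0.999, 0.0]
force: [-0.4, -0.3, -5.0]
grip_width: 0.275
grip_force: 93.0
```

```bash
python3 rackchk.py w9 | tail -8; python3 -c "
from h import *
im=cv2.imread('pics/w9.png'); cv2.imwrite('pics/w9v.png',im)"
```

```text
0 valid k [-40 169] edges k [-27, 5, 11, 14, 73, 82, 83, 85, 87, 90, 109, 120, 121, 122, 123, 170]
TCP [ 381.1 -354.2  204.4] k_tcp -1.0 v_tcp 2.9
tip edge v [38]
tip edge v [8, 38]
col profile v120.. [75, 71, 71, 71, 71, 71, 71, 71, 71, 71, 70, 70, 69, 70, 80, 82, 83, 82, 76, 70, 69, 55, 40, 50, 50, 49, 49, 48, 39, 49, 51, 51, 50, 50, 50, 57, 63, 66, 63, 69, 81, 89, 94, 98, 101, 103, 105, 107, 107, 106, 103, 101, 99, 94, 89, 81, 71, 87, 99, 100]
row 204 [277, 280, 289, 350, 364, 371]
row 207 [278, 279, 289, 350]
row 210 [278, 279, 289, 350]
```

Request:
arm_command([
  [[0.25, 0, 0, 0.1, 0, 0, 0], [0.25, 0, 0, 0.1, 0, 0, 0], [0.25, 0, 0, 0, 0, 0, 0]],
])

```text
time_s: 15.18
eef_pos: [381.0, -354.2, 193.8]
ee_rot: [-0.0, -0.053, 0.999, 0.0]
force: [1.2, 0.1, -5.4]
grip_width: 0.274
grip_force: 93.0
```

Request:
arm_command([
  [[0.25, 0, 0, 0.06, 0, 0, 0], [0.25, 0, 0, 0, 0, 0, 0]],
])

```text
time_s: 15.42
eef_pos: [381.0, -354.3, 191.2]
ee_rot: [-0.0, -0.053, 0.999, 0.0]
force: [-0.2, -0.2, -4.8]
grip_width: 0.272
grip_force: 93.0
```

Request:
arm_command([
  [[0.25, 0, 0, 0.06, 0, 0, 0], [0.25, 0, 0, 0, 0, 0, 0]],
])

```text
time_s: 15.68
eef_pos: [381.0, -354.3, 188.2]
ee_rot: [-0.0, -0.053, 0.999, 0.0]
force: [-0.2, 0.2, -5.3]
grip_width: 0.27
grip_force: 93.0
```

Request:
arm_command([
  [[0.25, 0, 0, 0.06, 0, 0, 0], [0.25, 0, 0, 0, 0, 0, 0]],
])

```text
time_s: 15.92
eef_pos: [381.0, -354.3, 185.1]
ee_rot: [-0.0, -0.053, 0.999, 0.0]
force: [-0.7, -0.6, -5.2]
grip_width: 0.273
grip_force: 93.0
```

Request:
arm_command([
  [[0.25, 0, 0, 0.06, 0, 0, 0], [0.25, 0, 0, 0, 0, 0, 0]],
])

```text
time_s: 16.18
eef_pos: [381.0, -354.3, 182.1]
ee_rot: [-0.0, -0.053, 0.999, 0.0]
force: [-0.1, 0.2, -4.6]
grip_width: 0.27
grip_force: 93.0
```

Request:
arm_command([
  [[0.25, 0, 0, 0.06, 0, 0, 0], [0.25, 0, 0, 0, 0, 0, 0]],
])

```text
time_s: 16.42
eef_pos: [381.1, -354.4, 179.3]
ee_rot: [-0.0, -0.053, 0.999, 0.0]
force: [-0.7, 0.1, -4.4]
grip_width: 0.275
grip_force: 93.3
```

Request:
arm_command([
  [[0.25, 0, 0, 0.06, 0, 0, 0], [0.25, 0, 0, 0, 0, 0, 0]],
])

```text
time_s: 16.68
eef_pos: [380.9, -354.9, 178.7]
ee_rot: [0.0, -0.053, 0.999, -0.001]
force: [-6.4, 4.2, 14.8]
grip_width: 0.275
grip_force: 95.2
```

The guard landed on the prongs at TCP z≈179, so the ball is 29 mm above the TCP. I'll release and rise.

Request:
arm_command([
  [[0.29, 0, 0, 0, 0, 0, 0], [0.31, 0, 0, 0, 0, 0, 0], [0.35, 0, 0, 0, 0, 0, 0], [0.5, 0, 0, 0, 0, 0, 0], [0.5, 0, 0, 0, 0, 0, 0], [0.5, 0, 0, -0.2, 0, 0, 0], [0.5, 0, 0, -0.5, 0, 0, 0], [0.5, 0, 0, -0.8, 0, 0, 0]],
])

```text
time_s: 17.68
eef_pos: [380.9, -354.1, 252.1]
ee_rot: [-0.0, -0.053, 0.999, 0.001]
force: [0.1, -0.5, 0.6]
grip_width: 0.5
grip_force: 0.0
```

Run:
```python
from ball import *
s=sense();print(s['force'],s['eef_pos'])
C,im=shot('wrist','w10'); c=balls(C,im,r=(12,32)); P=onplane(C,c[:,:2],208); print(np.c_[c,P].round(0))
D,i2=shot('side','s10'); E_,i3=shot('top','t10')
p=proj(D,[[382,-355,150]])[0];q=proj(E_,[[382,-355,200]])[0];print(p,q)
a,b=p.astype(int)
cv2.imwrite('pics/cmp10.png',np.hstack([cv2.resize(i2[b-60:b+60,a-60:a+60],None,fx=3,fy=3),cv2.resize(im,(576,360))])[:,:,::-1][:,:800])
```

```text
[ 0.14806874 -0.46997139  0.61264221] [ 380.86183751 -354.06235664  252.13212223]
[[  36.  176.   25.  375. -553.  208.]
 [ 318.  210.   19.  379. -356.  208.]
 [ 258.  270.   15.  434. -396.  208.]]
[421.50547139 154.38021394] [426.38729337 248.08923961]
```

View pics/cmp10.png

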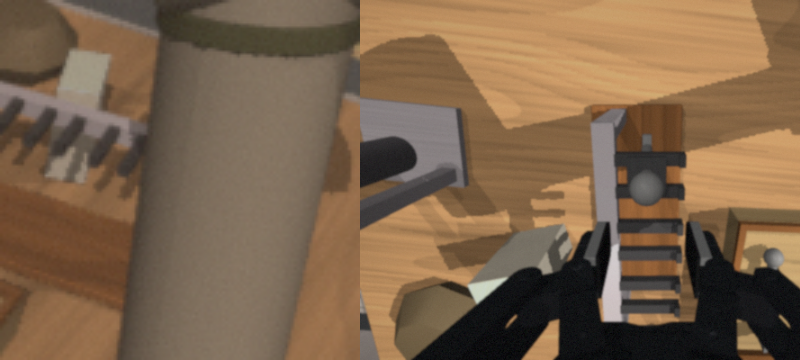

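The tool hangs in the near fork, with its ball at wrist px (318,210), which casts to (379,-356). That is within 4 mm of the fork. Now the middle tool.

Request:
arm_command([
  [[0.5, -0.15, 0.4, 0, 0, 0, 0], [0.5, -0.3, 0.7, 0, 0, 0, 0], [0.5, -0.35, 0.75, 0, 0, 0, 0], [0.5, -0.35, 0.75, 0, 0, 0, 0], [0.5, -0.35, 0.75, 0, 0, 0, 0], [0.5, -0.35, 0.75, 0, 0, 0, 0], [0.5, -0.35, 0.75, 0.1, 0, 0, 0], [0.5, -0.35, 0.75, 0.3, 0, 0, 0]],
])

```text
time_s: 18.82
eef_pos: [478.1, -60.1, 231.0]
ee_rot: [0.0, -0.053, 0.999, 0.0]
force: [0.9, -0.8, 1.2]
grip_width: 0.496
grip_force: 0.0
```

Request:
arm_command([
  [[0.5, -0.35, 0.75, 0.5, 0, 0, 0], [0.5, -0.3, 0.7, 0.5, 0, 0, 0], [0.5, 0, 0.15, 0.6, 0, 0, 0], [0.5, 0, 0, 0, 0, 0, 0], [0.5, 0, 0, 0, 0, 0, 0], [0.5, 0, 0, 0, 0, 0, 0]],
])

```text
time_s: 19.58
eef_pos: [502.4, 20.1, 152.5]
ee_rot: [0.001, -0.053, 0.999, -0.0]
force: [-0.3, -0.2, -0.3]
grip_width: 0.501
grip_force: 0.0
```

```bash
cat > bl.py <<'E'
from ball import *
import sys
s=sense();print(np.round(s['eef_pos'],1),s['grip_width'],s['force'][2])
C,im=shot('wrist',sys.argv[1]); c=balls(C,im,r=(12,26)); P=onplane(C,c[:,:2],68)
k=(P[:,0]>470)&(P[:,0]<560)&(P[:,1]>-170)&(P[:,1]<60); print(np.c_[c,P][k].round(1))
E
python3 bl.py w11; python3 go.py 502 21 60 3.2366
```

```text
[502.4  20.1 152.5] 0.5005414278851529 -0.2533317410042702
[[ 320.5  193.5   17.1  501.    20.6   68. ]
 [ 114.5  196.5   19.6  522.2 -153.6   68. ]]
pos [502.4  20.1 152.4] phi -3.036 turn z total /.15: 0.07 tilt [ 0.002 -0.   ]
total shares [0.01 0.02 1.85]  per row n=8: [0.001 0.002 0.231]
```

Request:
arm_command([
  [[0.5, 0, 0.01, 0.45, 0, 0, 0.07], [0.5, 0, 0, 0.5, 0, 0, 0], [0.5, 0, 0, 0.5, 0, 0, 0], [0.5, 0, 0, 0.4, 0, 0, 0], [0.5, 0, 0, 0.3, 0, 0, 0], [0.5, 0, 0, 0, 0, 0, 0], [0.5, 0, 0, 0, 0, 0, 0]],
])

```text
time_s: 20.5
eef_pos: [502.5, 20.8, 44.7]
ee_rot: [0.001, -0.048, 0.999, -0.0]
force: [-0.0, 0.3, 0.5]
grip_width: 0.497
grip_force: 0.0
```

```bash
python3 bl.py w12;python3 go.py 501.5 20.6 27.5 3.2366
```

```text
[502.5  20.8  44.7] 0.49699329027243944 0.5136139470507262
pos [502.5  20.9  44.8] phi -3.046 turn z total /.15: 0.0 tilt [ 0.002 -0.   ]
total shares [ 0.02 -0.    0.35]  per row n=8: [ 0.003 -0.     0.043]Traceback (most recent call last):
  File "bl.py", line 4, in <module>
    C,im=shot('wrist',sys.argv[1]); c=balls(C,im,r=(12,26)); P=onplane(C,c[:,:2],68)
                                      ~~~~~^^^^^^^^^^^^^^^^
  File "ball.py", line 5, in balls
    return c[0]
           ~^^^
TypeError: 'NoneType' object is not subscriptable
```

Request:
arm_command([
  [[0.5, 0.01, 0, 0.15, 0, 0, 0], [0.5, 0, 0, 0.12, 0, 0, 0], [0.5, 0, 0, 0.08, 0, 0, 0], [0.5, 0, 0, 0, 0, 0, 0]],
])

```text
time_s: 21.05
eef_pos: [501.5, 21.0, 26.3]
ee_rot: [0.0, -0.048, 0.999, -0.0]
force: [1.0, -0.1, -0.6]
grip_width: 0.504
grip_force: 0.0
```

```bash
sed -i 's/r=(12,26)/r=(float(sys.argv[2]),float(sys.argv[3])) and (int(sys.argv[2]),int(sys.argv[3]))/' bl.py; python3 bl.py w12 24 34; python3 -c "
from h import *;print(sense()['force'],sense()['eef_pos'])"
```

```text
[501.5  21.   26.3] 0.503546609674107 -0.5607555715685004
[[320.5 279.5  31.  501.   21.3  68. ]]
[ 0.16702824 -0.29504906  1.18884285] [501.51526765  20.96579807  26.292606  ]
```

Request:
arm_command([
  [[0.25, 0, 0, 0, 0, 0, 0], [0.25, 0, 0, 0, 0, 0, 0], [0.25, 0, 0, 0, 0, 0, 0], [0.25, 0, 0, 0, 0, 0, 0]],
], squeeze=100)

```text
time_s: 21.6
eef_pos: [502.9, 20.9, 28.2]
ee_rot: [0.002, -0.048, 0.999, -0.0]
force: [-1.8, 1.1, 17.7]
grip_width: 0.283
grip_force: 99.9
```

Request:
arm_command([
  [[0.25, 0, 0, -0.3, 0, 0, 0], [0.25, 0, 0, -0.4, 0, 0, 0], [0.25, 0, 0, -0.6, 0, 0, 0], [0.25, 0, 0, -0.8, 0, 0, 0], [0.25, 0, 0, -0.8, 0, 0, 0], [0.25, 0, 0, -0.7, 0, 0, 0], [0.25, 0, 0, -0.5, 0, 0, 0], [0.25, 0, 0, -0.1, 0, 0, 0]],
])

```text
time_s: 22.6
eef_pos: [501.5, 20.9, 237.4]
ee_rot: [0.001, -0.048, 0.999, -0.0]
force: [0.9, -0.4, -5.0]
grip_width: 0.277
grip_force: 98.3
```

```bash
cat > held.py <<'E'
from ball import *
import sys
s=sense();print(np.round(s['eef_pos'],1),round(s['grip_width'],3),round(s['grip_force'],1),np.round(s['force'],1),np.round(s['wrist_torque'],2))
cal=get_calibration('wrist'); T=np.array(cal['T_tool_cam']); K=np.array(cal['intrinsics'])
C,im=shot('wrist',sys.argv[1]); g=cv2.medianBlur(cv2.cvtColor(im,cv2.COLOR_RGB2GRAY),3)
c=cv2.HoughCircles(g[200:340,250:390],cv2.HOUGH_GRADIENT,1,60,param1=100,param2=12,minRadius=24,maxRadius=34)
print("ball",None if c is None else c[0][0]+[250,200,0])
col=g[100:260,312:328].mean(1); print("col v100..",col[::4].round().astype(int).tolist())
for vv in (195,203,207,211,215):
    row=im[vv,230:410].max(1); e=np.flatnonzero(np.diff((row<75).astype(int))); print("row",vv,(e+231).tolist())
def ray(u,v):
    d=T[:3,:3]@np.linalg.inv(K)@[u,v,1]; return T[:3,3],d
E
python3 held.py w13
```

```text
[501.5  20.9 237.4] 0.277 98.3 [ 0.9 -0.4 -5. ] [-0.03  0.27  0.02]
ball [320.5        279.5         33.40000153]
col v100.. [139, 140, 149, 145, 145, 156, 152, 98, 92, 108, 108, 142, 144, 152, 152, 150, 155, 167, 169, 170, 171, 170, 162, 161, 153, 149, 149, 167, 174, 169, 164, 165, 165, 168, 171, 169, 168, 77, 94, 110]
row 195 []
row 203 []
row 207 []
row 211 []
row 215 []
```

Held level, with a wrist moment of 0.27 Nm as before. I'll ease the grip.

Request:
arm_command([
  [[0.295, 0, 0, 0, 0, 0, 0], [0.302, 0, 0, 0, 0, 0, 0], [0.307, 0, 0, 0, 0, 0, 0], [0.31, 0, 0, 0, 0, 0, 0], [0.311, 0, 0, 0, 0, 0, 0], [0.312, 0, 0, 0, 0, 0, 0], [0.313, 0, 0, 0, 0, 0, 0], [0.313, 0, 0, 0, 0, 0, 0]],
])

```text
time_s: 23.65
eef_pos: [501.4, 20.9, 236.4]
ee_rot: [-0.0, -0.048, 0.999, -0.0]
force: [-0.7, 0.5, -3.9]
grip_width: 0.319
grip_force: 12.1
```

Request:
arm_command([
  [[0.313, 0, 0, 0, 0, 0, 0], [0.313, 0, 0, 0, 0, 0, 0], [0.313, 0, 0, 0, 0, 0, 0], [0.313, 0, 0, 0, 0, 0, 0]],
])

```text
time_s: 24.15
eef_pos: [501.4, 20.9, 236.4]
ee_rot: [-0.0, -0.048, 0.999, -0.0]
force: [-0.2, -0.1, -3.9]
grip_width: 0.316
grip_force: 12.1
```

```bash
python3 held.py w14
```

```text
[501.4  20.9 236.4] 0.316 12.1 [-0.2 -0.1 -3.9] [-0.01  0.03 -0.03]
ball [319.5        265.5         28.79999924]
col v100.. [141, 142, 150, 148, 147, 158, 155, 103, 89, 110, 109, 143, 146, 154, 129, 113, 146, 151, 152, 109, 93, 92, 89, 88, 87, 85, 46, 71, 72, 72, 72, 74, 85, 86, 73, 93, 111, 124, 134, 142]
row 195 [313, 316]
row 203 [310, 330]
row 207 [290, 350]
row 211 [290, 291, 292, 293, 295, 297, 298, 308, 309, 312, 313, 316, 317, 318, 319, 322, 324, 325, 326, 333, 334, 348]
row 215 [290, 292, 293, 296, 297, 301, 302, 304, 305, 312, 314, 315, 318, 322, 323, 326, 327, 337, 338, 339, 341, 343, 344, 349]
```

Request:
arm_command([
  [[0.25, 0, 0, 0, 0, 0, 0], [0.25, 0, 0, 0, 0, 0, 0], [0.25, 0, 0, 0, 0, 0, 0], [0.25, 0, 0, 0, 0, 0, -0.07], [0.25, 0.1, -0.3, 0, 0, 0, 0], [0.25, 0.24, -0.7, 0, 0, 0, 0], [0.25, 0.26, -0.8, 0, 0, 0, 0], [0.25, 0.26, -0.8, 0, 0, 0, 0]],
], squeeze=100)

```text
time_s: 25.2
eef_pos: [471.7, -114.9, 236.5]
ee_rot: [0.0, -0.053, 0.999, -0.0]
force: [0.3, -0.1, -3.2]
grip_width: 0.273
grip_force: 96.3
```

Request:
arm_command([
  [[0.25, 0.26, -0.8, 0, 0, 0, 0], [0.25, 0.26, -0.8, 0, 0, 0, 0], [0.25, 0.26, -0.8, 0, 0, 0, 0], [0.25, 0.12, -0.4, 0, 0, 0, 0], [0.25, 0, 0, 0.3, 0, 0, 0], [0.25, 0, 0, 0.32, 0, 0, 0], [0.25, 0, 0, 0, 0, 0, 0], [0.25, 0, 0, 0, 0, 0, 0]],
])

```text
time_s: 26.2
eef_pos: [442.9, -256.3, 205.8]
ee_rot: [0.0, -0.054, 0.999, -0.0]
force: [0.0, 0.1, -2.7]
grip_width: 0.276
grip_force: 96.4
```

```bash
sed -i 's/np.arange(-40,250,1.)/np.arange(-40,250,0.5)/; s/\[0,-1\]\]-40 if/[0,-1]]*.5-40 if/; s/(e-40+1).tolist()/((e+1)*.5-40).tolist()/; s/for k in (-18,13):/for k in (52,83):/' rackchk.py; python3 rackchk.py w15; python3 held.py w15b | head -3
```

```text
[ 442.9 -256.3  205.8] 0.27649727798160406 96.35100603103638 [0.04666922 0.04068589 0.01114255]
30 valid k [-40.  243.5] edges k [-23.5, -11.5, -9.5, -0.5, 8.0, 20.5, 44.0, 58.0, 75.5, 90.0, 111.5, 128.0, 141.0, 244.0]
20 valid k [-40.  243.5] edges k [-33.0, 0.5, 8.0, 20.5, 44.5, 58.0, 75.5, 90.0, 111.5, 117.5, 125.5, 126.5, 134.5, 202.5, 209.0, 244.0]
10 valid k [-40.  243.5] edges k [-33.0, -24.5, -23.0, 20.5, 44.5, 58.5, 75.5, 90.5, 111.5, 117.5, 134.5, 220.5, 223.5, 227.0, 236.5, 244.0]
0 valid k [-40.  243.5] edges k [-35.5, -26.0, -22.5, 20.5, 44.5, 58.5, 75.5, 90.5, 111.5, 117.5, 119.0, 119.5, 120.5, 121.0, 141.0, 229.5]
TCP [ 442.9 -256.5  206. ] k_tcp 70.8 v_tcp 93.6
tip edge v [42]
tip edge v [41]
col profile v120.. [166, 166, 167, 164, 166, 167, 165, 164, 164, 160, 155, 160, 163, 158, 151, 141, 142, 162, 161, 159, 156, 132, 124, 118, 116, 113, 102, 92, 74, 52, 79, 81, 81, 80, 81, 80, 81, 82, 82, 76, 90, 105, 110, 118, 121, 136, 141, 157, 143, 133, 113, 108, 106, 103, 97, 90, 83, 79, 85, 98]
row 204 [311, 322]
row 207 [290, 350, 356, 358]
row 210 [289, 295, 313, 314, 355, 358]
[ 442.9 -256.5  206. ] 0.272 96.3 [-0.7 -0.3 -3.7] [ 0.01 -0.    0.03]
ball [315.5        236.5         33.40000153]
col v100.. [101, 126, 157, 163, 168, 176, 178, 175, 177, 177, 174, 175, 166, 167, 174, 165, 133, 132, 164, 162, 156, 103, 97, 95, 92, 91, 72, 64, 82, 81, 81, 81, 87, 90, 78, 88, 102, 108, 112, 139]
```

Request:
arm_command([
  [[0.25, 0.05, -0.3, 0, 0, 0, 0], [0.25, 0, -0.3, 0, 0, 0, 0], [0.25, 0, -0.3, 0, 0, 0, 0], [0.25, 0, -0.2, 0, 0, 0, 0], [0.25, 0, -0.15, 0, 0, 0, 0], [0.25, 0, -0.1, 0, 0, 0, 0], [0.25, 0, 0, 0, 0, 0, 0]],
])

```text
time_s: 27.18
eef_pos: [447.3, -324.3, 205.3]
ee_rot: [-0.0, -0.053, 0.999, 0.0]
force: [0.2, -0.1, -4.1]
grip_width: 0.274
grip_force: 96.4
```

Request:
arm_command([
  [[0.25, 0, -0.2, 0, 0, 0, 0], [0.25, 0, -0.2, 0, 0, 0, 0], [0.25, 0, -0.06, 0, 0, 0, 0], [0.25, 0, 0, 0.2, 0, 0, 0], [0.25, 0, 0, 0.15, 0, 0, 0], [0.25, 0, 0, 0.05, 0, 0, 0], [0.25, 0, 0, 0, 0, 0, 0]],
])

```text
time_s: 28.05
eef_pos: [449.7, -346.9, 185.3]
ee_rot: [-0.0, -0.053, 0.999, 0.0]
force: [0.1, -0.8, -3.6]
grip_width: 0.275
grip_force: 96.5
```

Request:
arm_command([
  [[0.25, 0, 0, 0.05, 0, 0, 0], [0.25, 0, 0, 0, 0, 0, 0]],
])

```text
time_s: 28.3
eef_pos: [449.7, -347.1, 182.8]
ee_rot: [-0.0, -0.053, 0.999, 0.0]
force: [-0.6, 0.5, -5.2]
grip_width: 0.271
grip_force: 96.5
```

Request:
arm_command([
  [[0.25, 0, 0, 0.05, 0, 0, 0], [0.25, 0, 0, 0, 0, 0, 0]],
])

```text
time_s: 28.55
eef_pos: [449.6, -347.0, 180.2]
ee_rot: [-0.0, -0.053, 0.999, 0.0]
force: [0.0, 0.4, -3.4]
grip_width: 0.273
grip_force: 96.5
```

Request:
arm_command([
  [[0.25, 0, 0, 0.04, 0, 0, 0], [0.25, 0, 0, 0, 0, 0, 0]],
])

```text
time_s: 28.8
eef_pos: [449.7, -347.1, 178.2]
ee_rot: [-0.0, -0.053, 0.999, 0.0]
force: [0.0, 0.3, -3.8]
grip_width: 0.27
grip_force: 96.5
```

Request:
arm_command([
  [[0.25, 0, 0, 0.04, 0, 0, 0], [0.25, 0, 0, 0, 0, 0, 0]],
])

```text
time_s: 29.05
eef_pos: [449.9, -347.2, 176.7]
ee_rot: [0.0, -0.053, 0.999, -0.0]
force: [1.0, 0.7, -1.3]
grip_width: 0.276
grip_force: 97.0
```

Request:
arm_command([
  [[0.25, 0, 0, 0.04, 0, 0, 0], [0.25, 0, 0, 0, 0, 0, 0]],
])

```text
time_s: 29.3
eef_pos: [450.6, -347.2, 176.4]
ee_rot: [0.001, -0.053, 0.999, -0.001]
force: [2.0, 3.5, 10.4]
grip_width: 0.271
grip_force: 98.0
```

Landed. I'll release, rise, and check the hung tool.

Request:
arm_command([
  [[0.29, 0, 0, 0, 0, 0, 0], [0.31, 0, 0, 0, 0, 0, 0], [0.35, 0, 0, 0, 0, 0, 0], [0.5, 0, 0, 0, 0, 0, 0], [0.5, 0, 0, 0, 0, 0, 0], [0.5, 0, 0, -0.2, 0, 0, 0], [0.5, 0, 0, -0.5, 0, 0, 0], [0.5, 0, 0, -0.8, 0, 0, 0]],
])

```text
time_s: 30.3
eef_pos: [449.4, -346.8, 250.1]
ee_rot: [-0.001, -0.053, 0.999, 0.001]
force: [-0.0, -0.5, 1.2]
grip_width: 0.501
grip_force: 0.0
```

```bash
cat > hung.py <<'E'
from ball import *
import sys
s=sense();print(np.round(s['eef_pos'],1))
C,im=shot('wrist',sys.argv[1]); c=balls(C,im,r=(16,24)); P=onplane(C,c[:,:2],208); k=(P[:,0]>340)&(P[:,0]<620)&(abs(P[:,1]+345)<40);print(np.c_[c,P][k].round(0))
E
python3 hung.py w16
```

```text
[ 449.4 -346.8  250.1]
[[ 318.  106.   18.  376. -355.  208.]
 [ 320.  212.   20.  448. -346.  208.]]
```

Request:
arm_command([
  [[0.5, -0.2, 0.4, 0, 0, 0, 0], [0.5, -0.35, 0.7, 0, 0, 0, 0], [0.5, -0.4, 0.78, 0, 0, 0, 0], [0.5, -0.4, 0.8, 0.2, 0, 0, 0], [0.5, -0.3, 0.6, 0.5, 0, 0, 0], [0.5, -0.2, 0.4, 0.6, 0, 0, -0.04], [0.5, 0, 0, 0.6, 0, 0, 0], [0.5, 0, 0, 0, 0, 0, 0]],
])

```text
time_s: 31.35
eef_pos: [521.0, -152.7, 152.4]
ee_rot: [-0.002, -0.057, 0.998, 0.001]
force: [-0.7, -0.6, 0.6]
grip_width: 0.499
grip_force: 0.0
```

Request:
arm_command([
  [[0.5, 0, 0, 0, 0, 0, 0], [0.5, 0, 0, 0, 0, 0, 0]],
])

```text
time_s: 31.6
eef_pos: [522.6, -154.6, 155.6]
ee_rot: [0.001, -0.056, 0.998, -0.001]
force: [0.2, 0.6, 0.3]
grip_width: 0.502
grip_force: 0.0
```

```bash
python3 bl.py w17 13 22; python3 go.py 522 -154 45 3.2526
```

```text
[ 522.6 -154.6  155.6] 0.5021129391780049 0.2834657065009911
[[ 322.5  190.5   17.7  519.3 -152.6   68. ]]
pos [ 522.5 -154.6  155.4] phi -3.03 turn z total /.15: 0.01 tilt [ 0.002 -0.001]
total shares [0.01 0.01 2.21]  per row n=8: [0.001 0.002 0.276]
```

Request:
arm_command([
  [[0.45, 0.04, 0.02, 0.45, 0, 0, 0], [0.45, 0, 0, 0.5, 0, 0, 0], [0.45, 0, 0, 0.5, 0, 0, 0], [0.45, 0, 0, 0.4, 0, 0, 0], [0.45, 0, 0, 0.3, 0, 0, 0], [0.45, 0, 0, 0, 0, 0, 0], [0.45, 0, 0, 0, 0, 0, 0]],
])

```text
time_s: 32.52
eef_pos: [520.6, -153.8, 47.8]
ee_rot: [0.001, -0.056, 0.998, -0.0]
force: [0.2, 0.5, -0.2]
grip_width: 0.45
grip_force: 0.0
```

Request:
arm_command([
  [[0.45, 0, 0, 0.15, 0, 0, 0], [0.45, 0, 0, 0.15, 0, 0, 0], [0.45, 0, 0, 0.08, 0, 0, 0], [0.45, 0, 0, 0, 0, 0, 0]],
])

```text
time_s: 33.02
eef_pos: [519.9, -153.5, 27.5]
ee_rot: [-0.0, -0.056, 0.998, 0.0]
force: [-0.1, -0.0, -0.1]
grip_width: 0.453
grip_force: 0.0
```

```bash
python3 bl.py w18 24 34; python3 go.py 520.5 -153.5 27 3.2526
```

```text
[ 519.9 -153.5   27.5] 0.4526292230523699 -0.14566897962653128
[[ 319.5  276.5   29.9  518.6 -153.7   68. ]]
pos [ 520.1 -153.6   27.8] phi -3.029 turn z total /.15: 0.01 tilt [-0.  0.]
total shares [-0.01  0.    0.02]  per row n=8: [-0.001  0.     0.002]
```

Request:
arm_command([
  [[0.45, 0.02, 0, 0, 0, 0, 0], [0.25, 0, 0, 0, 0, 0, 0], [0.25, 0, 0, 0, 0, 0, 0], [0.25, 0, 0, 0, 0, 0, 0], [0.25, 0, 0, 0, 0, 0, 0]],
], squeeze=100)

```text
time_s: 33.7
eef_pos: [519.2, -153.9, 28.5]
ee_rot: [0.0, -0.056, 0.998, -0.0]
force: [-1.8, 0.6, 6.8]
grip_width: 0.276
grip_force: 97.7
```

Request:
arm_command([
  [[0.25, 0, 0, -0.3, 0, 0, 0], [0.25, 0, 0, -0.4, 0, 0, 0], [0.25, 0, 0, -0.6, 0, 0, 0], [0.25, 0, 0, -0.8, 0, 0, 0], [0.25, 0, 0, -0.8, 0, 0, 0], [0.25, 0, 0, -0.7, 0, 0, 0], [0.25, 0, 0, -0.5, 0, 0, 0], [0.25, 0, 0, -0.1, 0, 0, 0]],
])

```text
time_s: 34.7
eef_pos: [519.2, -153.7, 239.5]
ee_rot: [0.001, -0.056, 0.998, -0.001]
force: [0.5, -0.2, -4.5]
grip_width: 0.285
grip_force: 98.3
```

```bash
python3 held.py w19|head -2
```

```text
[ 519.2 -153.7  239.5] 0.285 98.3 [ 0.5 -0.2 -4.5] [-0.06  0.33  0.05]
ball [320.5        274.5         27.89999962]
```

Request:
arm_command([
  [[0.295, 0, 0, 0, 0, 0, 0], [0.302, 0, 0, 0, 0, 0, 0], [0.307, 0, 0, 0, 0, 0, 0], [0.31, 0, 0, 0, 0, 0, 0], [0.311, 0, 0, 0, 0, 0, 0], [0.312, 0, 0, 0, 0, 0, 0], [0.313, 0, 0, 0, 0, 0, 0], [0.313, 0, 0, 0, 0, 0, 0]],
])

```text
time_s: 35.75
eef_pos: [519.0, -153.7, 237.9]
ee_rot: [-0.0, -0.056, 0.998, -0.0]
force: [-1.3, -0.8, -4.6]
grip_width: 0.311
grip_force: 11.8
```

Request:
arm_command([
  [[0.313, 0, 0, 0, 0, 0, 0], [0.313, 0, 0, 0, 0, 0, 0], [0.313, 0, 0, 0, 0, 0, 0], [0.313, 0, 0, 0, 0, 0, 0]],
])

```text
time_s: 36.25
eef_pos: [519.0, -153.7, 237.9]
ee_rot: [-0.0, -0.056, 0.998, 0.0]
force: [-0.3, 0.1, -4.0]
grip_width: 0.319
grip_force: 11.7
```

```bash
python3 held.py w20; python3 go.py 511.7 -248.9 236 3.2466
```

```text
[ 519.  -153.7  237.9] 0.319 11.7 [-0.3  0.1 -4. ] [0.01 0.05 0.  ]
ball [318.5        263.5         28.89999962]
col v100.. [144, 152, 152, 148, 146, 139, 84, 96, 97, 110, 144, 159, 161, 136, 133, 149, 150, 134, 97, 93, 91, 90, 89, 86, 85, 74, 48, 69, 69, 68, 69, 77, 84, 84, 71, 92, 110, 121, 130, 138]
row 195 [314, 316, 317, 318]
row 203 [291, 350]
row 207 [291, 302, 303, 313, 314, 350]
row 211 [291, 311, 312, 350]
row 215 [291, 350]
pos [ 519.  -153.7  237.9] phi -3.029 turn z total /.15: 0.05 tilt [-0. -0.]
total shares [ 0.34 -1.88  0.04]  per row n=8: [ 0.043 -0.235  0.005]
```

Request:
arm_command([
  [[0.25, 0, 0, 0, 0, 0, 0], [0.25, 0, 0, 0, 0, 0, 0], [0.25, 0, 0, 0, 0, 0, 0], [0.25, 0, 0, 0, 0, 0, 0.05], [0.25, 0.06, -0.3, 0, 0, 0, 0], [0.25, 0.1, -0.5, 0, 0, 0, 0], [0.25, 0.1, -0.6, 0, 0, 0, 0], [0.25, 0.08, -0.48, 0, 0, 0, 0]],
], squeeze=100)

```text
time_s: 37.3
eef_pos: [511.6, -250.9, 237.8]
ee_rot: [-0.0, -0.052, 0.999, -0.0]
force: [0.0, 0.4, -4.0]
grip_width: 0.271
grip_force: 93.3
```

Request:
arm_command([
  [[0.25, 0, 0, 0.3, 0, 0, 0], [0.25, 0, 0, 0.34, 0, 0, 0], [0.25, 0, 0, 0, 0, 0, 0], [0.25, 0, 0, 0, 0, 0, 0], [0.25, 0, 0, 0, 0, 0, 0]],
])

```text
time_s: 37.92
eef_pos: [512.3, -248.9, 206.6]
ee_rot: [0.0, -0.052, 0.999, -0.0]
force: [-0.2, -0.5, -4.1]
grip_width: 0.275
grip_force: 93.3
```

```bash
sed -i 's/for k in (52,83):/for k in (121,153):/' rackchk.py; python3 rackchk.py w21; python3 held.py w21b | head -2
```

```text
[ 512.3 -248.9  206.6] 0.2746042619622971 93.28513741493225 [-0.00938528 -0.04066997  0.02075775]
30 valid k [  8.5 249.5] edges k [8.5, 23.0, 47.0, 68.5, 78.0, 90.5, 114.0, 128.0, 145.5, 160.5, 182.0, 197.5, 211.0]
20 valid k [  8.5 249.5] edges k [8.5, 22.5, 47.0, 70.5, 72.5, 90.5, 114.0, 124.0, 124.5, 127.0, 145.5, 160.5, 182.0, 188.0, 190.5, 192.0, 193.0, 196.5, 205.5]
10 valid k [  8.5 249.5] edges k [8.5, 23.0, 47.0, 90.5, 114.5, 118.0, 119.5, 120.0, 123.0, 125.0, 126.0, 127.5, 145.5, 160.5, 181.0, 188.5, 190.5, 191.5, 192.0, 196.0, 205.5]
0 valid k [  8.5 249.5] edges k [8.5, 23.0, 47.0, 90.5, 114.5, 119.0, 119.5, 121.5, 122.5, 127.5, 145.5, 160.5, 182.0, 188.5, 190.5, 191.0, 191.5, 192.0, 193.0, 197.5, 211.0]
TCP [ 512.2 -248.9  206.5] k_tcp 140.5 v_tcp 93.8
tip edge v [4, 5, 9, 11, 12, 13, 18, 20, 21, 33, 35, 41]
tip edge v [42]
col profile v120.. [147, 150, 151, 147, 141, 136, 140, 125, 102, 88, 89, 89, 90, 87, 81, 90, 95, 99, 99, 92, 87, 89, 88, 86, 88, 87, 86, 84, 46, 67, 75, 75, 75, 75, 74, 77, 79, 80, 76, 78, 97, 111, 121, 130, 137, 143, 145, 134, 133, 106, 103, 101, 98, 94, 89, 82, 76, 80, 82, 96]
row 204 [292, 356]
row 207 [291, 355]
row 210 [290, 291, 293, 294, 304, 305, 306, 308, 314, 315, 328, 329, 332, 333, 343, 344, 345, 347, 351, 355]
[ 512.2 -248.9  206.5] 0.272 93.3 [-0.4  0.3 -3.1] [ 0.   -0.04  0.05]
ball [322.5        266.5         27.89999962]
```

Request:
arm_command([
  [[0.25, 0.04, -0.3, 0, 0, 0, 0], [0.25, 0, -0.3, 0, 0, 0, 0], [0.25, 0, -0.3, 0, 0, 0, 0], [0.25, 0, -0.2, 0, 0, 0, 0], [0.25, 0, -0.15, 0, 0, 0, 0], [0.25, 0, -0.1, 0, 0, 0, 0], [0.25, 0, 0, 0, 0, 0, 0]],
])

```text
time_s: 38.9
eef_pos: [517.1, -316.4, 205.9]
ee_rot: [0.0, -0.052, 0.999, -0.0]
force: [1.0, -0.4, -3.4]
grip_width: 0.277
grip_force: 93.4
```

Request:
arm_command([
  [[0.25, 0, -0.2, 0, 0, 0, 0], [0.25, 0, -0.2, 0, 0, 0, 0], [0.25, 0, -0.06, 0, 0, 0, 0], [0.25, 0, 0, 0.2, 0, 0, 0], [0.25, 0, 0, 0.15, 0, 0, 0], [0.25, 0, 0, 0.1, 0, 0, 0], [0.25, 0, 0, 0, 0, 0, 0]],
])

```text
time_s: 39.78
eef_pos: [519.4, -338.9, 182.9]
ee_rot: [-0.0, -0.052, 0.999, 0.0]
force: [0.4, 0.3, -4.4]
grip_width: 0.273
grip_force: 93.4
```

Request:
arm_command([
  [[0.25, 0, 0, 0.04, 0, 0, 0], [0.25, 0, 0, 0, 0, 0, 0]],
])

```text
time_s: 40.02
eef_pos: [519.5, -339.2, 181.4]
ee_rot: [0.0, -0.052, 0.999, -0.0]
force: [0.2, 0.2, -4.6]
grip_width: 0.269
grip_force: 93.4
```

Request:
arm_command([
  [[0.25, 0, 0, 0.05, 0, 0, 0], [0.25, 0, 0, 0, 0, 0, 0]],
])

```text
time_s: 40.28
eef_pos: [519.4, -339.2, 178.8]
ee_rot: [-0.0, -0.052, 0.999, 0.0]
force: [0.2, -1.1, -4.0]
grip_width: 0.274
grip_force: 93.6
```

Request:
arm_command([
  [[0.25, 0, 0, 0.04, 0, 0, 0], [0.25, 0, 0, 0, 0, 0, 0]],
])

```text
time_s: 40.52
eef_pos: [519.6, -339.2, 178.6]
ee_rot: [0.001, -0.052, 0.999, -0.001]
force: [-2.7, 3.4, 6.7]
grip_width: 0.274
grip_force: 94.7
```

Request:
arm_command([
  [[0.29, 0, 0, 0, 0, 0, 0], [0.31, 0, 0, 0, 0, 0, 0], [0.35, 0, 0, 0, 0, 0, 0], [0.5, 0, 0, 0, 0, 0, 0], [0.5, 0, 0, 0, 0, 0, 0], [0.5, 0, 0, -0.2, 0, 0, 0], [0.5, 0, 0, -0.5, 0, 0, 0], [0.5, 0, 0, -0.8, 0, 0, 0]],
])

```text
time_s: 41.52
eef_pos: [519.2, -338.9, 252.5]
ee_rot: [-0.001, -0.052, 0.999, 0.001]
force: [0.5, -0.5, 0.7]
grip_width: 0.499
grip_force: 0.0
```

```bash
python3 hung.py w22
python3 - <<'E'
from h import *
np.set_printoptions(suppress=True,precision=1)
# scraper from top picture: full pictures colour mask
C,im=shot('top','t22')
hsv=cv2.cvtColor(im,cv2.COLOR_RGB2HSV)
D,i2=shot('side','s22')
# ridge top corners
f1=lambda a:np.array(a)/4.+[190,145]-0.375
r=onplane(C,f1([(91,482),(196,487),(196,521),(91,519)]),103);print(r)
print("black mat", onplane(C,f1([(42,465),(270,463),(270,564),(40,566)]),3))
# chips: brown-grey dark blobs on the board
m=((hsv[...,2]<125)&(hsv[...,1]<130)).astype(np.uint8); 
n,l,st,ce=cv2.connectedComponentsWithStats(m)
P=onplane(C,ce,59)
for a,c,p in zip(st,ce,P):
    if 455<p[0]<740 and -210<p[1]<170 and a[4]>8: print(a[4],c.round(1),p.round(0))
E
```

```text
[ 519.2 -338.9  252.5]
[[ 320.  208.   18.  516. -339.  208.]
 [ 318.  106.   20.  446. -347.  208.]]
[[380.3 279.9 103. ]
 [371.5 199.6 103. ]
 [345.8 200.1 103. ]
 [352.3 280.1 103. ]]
black mat [[405.2 345.3   3. ]
 [394.9 156.4   3. ]
 [312.9 158.9   3. ]
 [323.1 346.9   3. ]]
168600 [345.2 206.6] [ 547. -145.   59.]
19 [361.  165.6] [ 684. -209.   59.]
49 [304.5 169.9] [681. -19.  59.]
53 [276.8 171.8] [680.  74.  59.]
63 [306.1 195.5] [592. -19.  59.]
52 [277.8 203.4] [572.  75.  59.]
46 [346.2 230.9] [ 466. -142.   59.]
25 [314.2 234.9] [460. -38.  59.]
```

All three tools hang at ball height, at (516,-339), (446,-347) and (376,-355). The four chips haven't moved. Now the scraper block: travel, then turn.

Request:
arm_command([
  [[0.6, 0.06, 0.4, 0, 0, 0, 0], [0.6, 0.1, 0.7, 0, 0, 0, 0], [0.6, 0.13, 0.82, 0, 0, 0, 0], [0.6, 0.13, 0.82, 0, 0, 0, 0], [0.6, 0.13, 0.82, 0, 0, 0, 0], [0.6, 0.13, 0.82, 0, 0, 0, 0], [0.6, 0.13, 0.82, 0, 0, 0, 0], [0.6, 0.13, 0.82, 0, 0, 0, 0]],
])

```text
time_s: 42.68
eef_pos: [440.5, -43.4, 251.4]
ee_rot: [-0.0, -0.052, 0.999, 0.0]
force: [1.0, 0.3, 1.1]
grip_width: 0.599
grip_force: 0.0
```

Request:
arm_command([
  [[0.6, 0.13, 0.82, 0, 0, 0, 0], [0.6, 0.13, 0.82, 0, 0, 0, 0], [0.6, 0.13, 0.82, 0, 0, 0, 0], [0.6, 0.13, 0.82, 0, 0, 0, 0], [0.6, 0.13, 0.82, 0, 0, 0, 0], [0.6, 0.13, 0.8, 0, 0, 0, 0], [0.6, 0.13, 0.6, 0, 0, 0, 0], [0.6, 0.05, 0.3, 0, 0, 0, 0]],
])

```text
time_s: 43.68
eef_pos: [362.5, 239.6, 251.5]
ee_rot: [-0.0, -0.053, 0.999, -0.0]
force: [-0.4, -0.3, -0.4]
grip_width: 0.6
grip_force: 0.0
```

Request:
arm_command([
  [[0.6, 0, 0, 0, 0, 0, 0.9], [0.6, 0, 0, 0, 0, 0, 0.9], [0.6, 0, 0, 0, 0, 0, 0.9], [0.6, 0, 0, 0, 0, 0, 0.9], [0.6, 0, 0, 0, 0, 0, 0.9], [0.6, 0, 0, 0, 0, 0, 0.9], [0.6, 0, 0, 0, 0, 0, 0.9], [0.6, 0, 0, 0, 0, 0, 0.9]],
])

```text
time_s: 44.68
eef_pos: [363.4, 238.2, 251.6]
ee_rot: [-0.0, 0.471, 0.882, -0.0]
force: [0.3, -0.9, -0.4]
grip_width: 0.599
grip_force: 0.0
```

Request:
arm_command([
  [[0.6, 0, 0, 0, 0, 0, 0.9], [0.6, 0, 0, 0, 0, 0, 0.9], [0.6, 0, 0, 0, 0, 0, 0.9], [0.6, 0, 0, 0, 0, 0, 0.9], [0.6, 0, 0, 0, 0, 0, 0.9], [0.6, 0, 0, 0, 0, 0, 0], [0.6, 0, 0, 0, 0, 0, 0]],
])

```text
time_s: 45.55
eef_pos: [363.3, 238.4, 251.8]
ee_rot: [-0.0, 0.734, 0.679, -0.0]
force: [0.5, 0.4, 0.6]
grip_width: 0.594
grip_force: 0.0
```

```bash
python3 go.py 362.3 239.2 170 1.4807
python3 - <<'E'
from h import *
C,im=shot('wrist','w23'); cv2.imwrite('pics/w23v.png',im[:,:,::-1])
print(proj(C,[[405.2,345.3,3],[394.9,156.4,3],[312.9,158.9,3],[323.1,346.9,3]]).round(),proj(C,[[380.3,279.9,103],[371.5,199.6,103],[345.8,200.1,103],[352.3,280.1,103]]).round())
E
```

```text
pos [363.3 238.4 251.8] phi 1.493 turn z total /.15: 0.09 tilt [-0. -0.]
total shares [ 0.01 -0.02  1.64]  per row n=8: [ 0.002 -0.003  0.204]
[[346.  70.]
 [345. 212.]
 [289. 215.]
 [280.  74.]] [[333. 135.]
 [329. 210.]
 [306. 212.]
 [305. 137.]]
```

View pics/w23v.png

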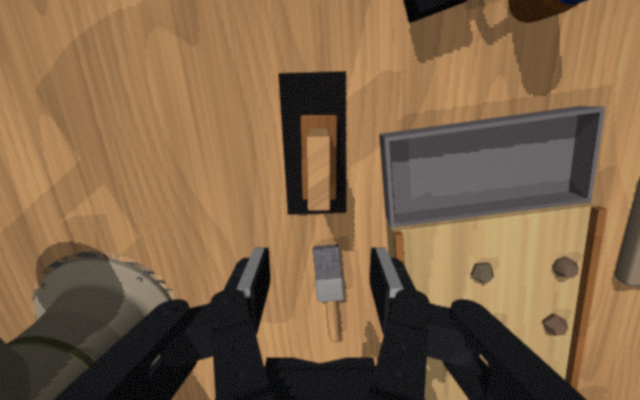

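The last picture shows the ridge at (307–329, 129–210), where I predicted it, in line with the fingers. The four chips are at (483,272), (566,267), (555,325) and one out of view. I'll descend and pinch the ridge.

Request:
arm_command([
  [[0.6, 0, -0.02, 0.5, 0, 0, 0], [0.6, 0, 0, 0.8, 0, 0, 0], [0.6, 0, 0, 0.8, 0, 0, 0], [0.6, 0, 0, 0.8, 0, 0, 0], [0.6, 0, 0, 0.7, 0, 0, 0], [0.6, 0, 0, 0.4, 0, 0, 0], [0.6, 0, 0, 0, 0, 0, 0], [0.6, 0, 0, 0, 0, 0, 0]],
])

```text
time_s: 46.6
eef_pos: [362.8, 238.9, 52.7]
ee_rot: [0.0, 0.734, 0.679, 0.001]
force: [0.3, 0.4, -0.4]
grip_width: 0.599
grip_force: 0.0
```

Request:
arm_command([
  [[0.6, 0, 0, 0.25, 0, 0, 0], [0.6, 0, 0, 0.25, 0, 0, 0], [0.6, 0, 0, 0, 0, 0, 0]],
])

```text
time_s: 46.98
eef_pos: [361.6, 238.5, 25.9]
ee_rot: [-0.0, 0.735, 0.678, -0.001]
force: [-0.7, 0.2, -0.4]
grip_width: 0.598
grip_force: 0.0
```

Request:
arm_command([
  [[0.2, 0, 0, 0, 0, 0, 0], [0.2, 0, 0, 0, 0, 0, 0], [0.2, 0, 0, 0, 0, 0, 0], [0.2, 0, 0, 0, 0, 0, 0], [0.2, 0, 0, 0, 0, 0, 0]],
], squeeze=80)

```text
time_s: 47.6
eef_pos: [362.4, 238.9, 27.2]
ee_rot: [0.0, 0.735, 0.678, 0.0]
force: [-1.1, -0.7, 5.3]
grip_width: 0.269
grip_force: 78.8
```

Request:
arm_command([
  [[0.2, 0, 0, -0.3, 0, 0, 0], [0.2, 0, 0, -0.5, 0, 0, 0], [0.2, 0, 0, -0.6, 0, 0, 0], [0.2, 0, 0, -0.6, 0, 0, 0], [0.2, 0, 0, -0.46, 0, 0, 0], [0.2, -0.3, 0.25, 0, 0, 0, 0], [0.2, -0.6, 0.5, 0, 0, 0, 0], [0.2, -0.7, 0.57, 0, 0, 0, 0]],
])

```text
time_s: 48.6
eef_pos: [421.8, 153.0, 149.6]
ee_rot: [-0.0, 0.734, 0.679, -0.0]
force: [0.7, 0.0, -1.9]
grip_width: 0.272
grip_force: 78.5
```

Request:
arm_command([
  [[0.2, -0.7, 0.57, 0, 0, 0, 0], [0.2, -0.7, 0.57, 0, 0, 0, 0], [0.2, -0.7, 0.57, 0, 0, 0, 0], [0.2, -0.7, 0.57, 0, 0, 0, 0], [0.2, -0.7, 0.57, 0, 0, 0, 0], [0.2, -0.6, 0.5, 0, 0, 0, 0], [0.2, -0.42, 0.37, 0, 0, 0, 0], [0.2, 0, 0, 0, 0, 0, 0]],
])

```text
time_s: 49.6
eef_pos: [589.3, -87.6, 148.8]
ee_rot: [-0.001, 0.735, 0.678, -0.0]
force: [-0.1, 0.5, -3.2]
grip_width: 0.273
grip_force: 78.7
```

Request:
arm_command([
  [[0.2, 0, 0, 0, 0, 0, 0.9], [0.2, 0, 0, 0, 0, 0, 0.9], [0.2, 0, 0, 0, 0, 0, 0.9], [0.2, 0, 0, 0, 0, 0, 0.9], [0.2, 0, 0, 0, 0, 0, 0.9], [0.2, 0, 0, 0, 0, 0, 0.9], [0.2, 0, 0, 0, 0, 0, 0.9], [0.2, 0, 0, 0, 0, 0, 0.9]],
])

```text
time_s: 50.6
eef_pos: [588.5, -85.3, 149.6]
ee_rot: [-0.0, 0.979, 0.202, -0.0]
force: [0.2, 0.8, -1.7]
grip_width: 0.272
grip_force: 78.8
```

Request:
arm_command([
  [[0.2, 0, 0, 0, 0, 0, 0.9], [0.2, 0, 0, 0, 0, 0, 0.9], [0.2, 0, 0, 0, 0, 0, 0.55], [0.2, 0, 0, 0, 0, 0, 0], [0.2, 0, 0, 0, 0, 0, 0]],
])

```text
time_s: 51.22
eef_pos: [588.9, -85.8, 149.8]
ee_rot: [-0.0, 1.0, 0.03, -0.0]
force: [-0.2, 0.4, -2.0]
grip_width: 0.27
grip_force: 78.8
```

```bash
cat > chips.py <<'E'
from h import *
import sys
C,im=shot('top',sys.argv[1]); hsv=cv2.cvtColor(im,cv2.COLOR_RGB2HSV)
m=((hsv[...,2]<125)&(hsv[...,1]<130)).astype(np.uint8); n,l,st,ce=cv2.connectedComponentsWithStats(m); P=onplane(C,ce,59)
for a,p in zip(st,P):
    d=p[:2]-[589.9,-3.5]; b=[d@[.998,.06],d@[-.06,.998]]
    if abs(b[0])<118 and -185<b[1]<165 and 15<a[4]<400: print("top",a[4],p.round(0),"board",np.round(b))
E
python3 chips.py t24; python3 go.py 589.8 -85.6 78 0.06; python3 -c "
from h import *;print(np.round(sense()['joints'],2),sense()['grip_force'],sense()['force'])"
```

```text
top 48 [680.  74.  59.] board [94. 72.]
top 53 [572.  75.  59.] board [-14.  79.]
pos [588.9 -85.9 149.8] phi 0.06 turn z total /.15: 0.0 tilt [-0.  0.]
total shares [ 0.02 -0.01  1.44]  per row n=8: [ 0.002 -0.001  0.18 ]
[-0.34  0.52  1.36  0.    1.27  1.17] 78.81777048110962 [ 0.7532807  -0.20869338 -1.27059243]
```

Request:
arm_command([
  [[0.2, 0.02, 0, 0.4, 0, 0, 0], [0.2, 0, 0, 0.5, 0, 0, 0], [0.2, 0, 0, 0.35, 0, 0, 0], [0.2, 0, 0, 0.15, 0, 0, 0], [0.2, 0, 0, 0, 0, 0, 0], [0.2, 0, 0, 0, 0, 0, 0]],
])

```text
time_s: 52.02
eef_pos: [590.6, -86.4, 80.8]
ee_rot: [0.0, 1.0, 0.029, 0.001]
force: [-0.0, -0.1, -2.0]
grip_width: 0.274
grip_force: 78.8
```

Request:
arm_command([
  [[0.2, 0, 0, 0.04, 0, 0, 0], [0.2, 0, 0, 0, 0, 0, 0], [0.2, 0, 0, 0, 0, 0, 0]],
])

```text
time_s: 52.4
eef_pos: [590.2, -86.2, 78.0]
ee_rot: [0.0, 1.0, 0.029, 0.0]
force: [-0.7, -0.6, -1.4]
grip_width: 0.27
grip_force: 78.8
```

Request:
arm_command([
  [[0.2, 0, 0, 0.04, 0, 0, 0], [0.2, 0, 0, 0, 0, 0, 0], [0.2, 0, -0.15, 0, 0, 0, 0], [0.2, 0, -0.2, 0, 0, 0, 0], [0.2, 0, -0.2, 0, 0, 0, 0], [0.2, 0, -0.2, 0, 0, 0, 0], [0.2, 0, -0.2, 0, 0, 0, 0], [0.2, 0, -0.2, 0, 0, 0, 0]],
])

```text
time_s: 53.4
eef_pos: [586.7, -28.1, 75.9]
ee_rot: [0.0, 1.0, 0.029, 0.0]
force: [0.6, 0.0, -1.8]
grip_width: 0.269
grip_force: 78.8
```

Request:
arm_command([
  [[0.2, 0, -0.2, 0, 0, 0, 0], [0.2, 0, -0.2, 0, 0, 0, 0], [0.2, 0, -0.2, 0, 0, 0, 0], [0.2, 0, -0.2, 0, 0, 0, 0], [0.2, 0, -0.2, 0, 0, 0, 0], [0.2, 0, -0.2, 0, 0, 0, 0], [0.2, 0, -0.2, 0, 0, 0, 0], [0.2, 0, -0.2, 0, 0, 0, 0]],
])

```text
time_s: 54.4
eef_pos: [582.0, 51.7, 75.9]
ee_rot: [-0.0, 1.0, 0.029, 0.0]
force: [0.5, -0.7, -1.1]
grip_width: 0.274
grip_force: 78.8
```

Request:
arm_command([
  [[0.2, 0, -0.2, 0, 0, 0, 0], [0.2, 0, -0.2, 0, 0, 0, 0], [0.2, 0, -0.2, 0, 0, 0, 0], [0.2, 0, -0.2, 0, 0, 0, 0], [0.2, 0, -0.2, 0, 0, 0, 0], [0.2, 0, -0.2, 0, 0, 0, 0], [0.2, 0, -0.2, 0, 0, 0, 0], [0.2, 0, -0.2, 0, 0, 0, 0]],
])

```text
time_s: 55.4
eef_pos: [577.3, 131.6, 75.9]
ee_rot: [-0.0, 1.0, 0.029, -0.0]
force: [0.2, 0.6, -2.0]
grip_width: 0.269
grip_force: 78.8
```

```bash
python3 go.py 576 140 76 0.06; python3 chips.py t25
```

```text
pos [577.3 131.6  75.9] phi 0.059 turn z total /.15: -0.01 tilt [-0.  0.]
total shares [-0.02 -0.17 -0.  ]  per row n=8: [-0.002 -0.021 -0.   ]
top 117 [ 625. -186.   59.] board [  24. -185.]
top 46 [680. -19.  59.] board [ 89. -21.]
```

Request:
arm_command([
  [[0.2, 0, -0.15, 0, 0, 0, 0], [0.2, 0, -0.15, 0, 0, 0, 0], [0.2, 0, 0, 0, 0, 0, 0], [0.2, 0, 0.2, 0, 0, 0, 0], [0.2, 0, 0, -0.4, 0, 0, 0], [0.2, 0, 0.2, -0.6, 0, 0, 0], [0.2, 0, 0.7, -0.1, 0, 0, 0], [0.2, 0, 0.8, 0, 0, 0, 0]],
])

```text
time_s: 56.45
eef_pos: [582.3, 49.4, 131.7]
ee_rot: [0.0, 1.0, 0.03, 0.001]
force: [0.6, 0.6, -1.2]
grip_width: 0.272
grip_force: 78.9
```

Request:
arm_command([
  [[0.2, 0.2, 0.8, 0, 0, 0, 0], [0.2, 0.4, 0.8, 0, 0, 0, 0], [0.2, 0.4, 0.7, 0, 0, 0, 0], [0.2, 0.26, 0.3, 0, 0, 0, 0], [0.2, 0, 0, 0, 0, 0, 0], [0.2, 0, 0, 0, 0, 0, 0]],
])

```text
time_s: 57.2
eef_pos: [652.0, -74.8, 130.8]
ee_rot: [-0.0, 1.0, 0.029, -0.0]
force: [-0.7, -0.4, -2.0]
grip_width: 0.267
grip_force: 78.8
```

```bash
cat > tray.py <<'E'
from h import *
import sys
for cn in ('top','side'):
    C,im=shot(cn,sys.argv[1]+cn)
    hsv=cv2.cvtColor(im,cv2.COLOR_RGB2HSV).astype(int)
    # warm (brown) blobs inside tray floor z~13 : tray grey has low saturation
    X,Y=np.meshgrid(np.arange(-122,123,2),np.arange(163,272,2)); B=np.c_[X.ravel(),Y.ravel()]
    W=np.array([589.9,-3.5])+B[:,:1]*[.998,.06]+B[:,1:]*[-.06,.998]
    uv=proj(C,np.c_[W,np.full(len(W),14.)]); 
    hh=hsv[np.clip(uv[:,1].round().astype(int),0,399),np.clip(uv[:,0].round().astype(int),0,639)]
    m=((hh[:,1]>55)&((hh[:,0]<25)|(hh[:,0]>165))).reshape(X.shape).astype(np.uint8)
    n,l,st,ce=cv2.connectedComponentsWithStats(m)
    print(cn,"sat median",np.median(hh[:,1]),[(int(s[4])*4,(-122+2*c[0]).round(),(163+2*c[1]).round()) for s,c in zip(st[1:],ce[1:]) if s[4]>20])
E
python3 tray.py r1; python3 chips.py t26; python3 go.py 652.4 -81 78 0.06
python3 - <<'E'
from h import *
C,im=shot('wrist','w26'); hsv=cv2.cvtColor(im,cv2.COLOR_RGB2HSV)
m=((hsv[...,2]<130)&(hsv[...,1]<130)&(hsv[...,2]>60)).astype(np.uint8); n,l,st,ce=cv2.connectedComponentsWithStats(m); P=onplane(C,ce,59)
for a,p in zip(st,P):
    d=p[:2]-[589.9,-3.5]; b=[d@[.998,.06],d@[-.06,.998]]
    if abs(b[0])<118 and -185<b[1]<165 and 100<a[4]<3000: print("wrist",a[4],p.round(0),np.round(b))
E
```

```text
top sat median 24.0 [(1256, np.float64(-11.0), np.float64(195.0)), (200, np.float64(-119.0), np.float64(261.0))]
side sat median 39.0 [(1796, np.float64(-11.0), np.float64(192.0))]
top 46 [ 687. -182.   59.] board [  86. -184.]
top 49 [680.  74.  59.] board [95. 72.]
top 17 [652.  32.  59.] board [64. 31.]
pos [652.3 -74.4 131.2] phi 0.06 turn z total /.15: -0.0 tilt [ 0. -0.]
total shares [-0.01  0.13  1.06]  per row n=8: [-0.001  0.016  0.133]
wrist 1672 [ 690. -166.   59.] [  90. -169.]
wrist 775 [680.  76.  59.] [94. 74.]
wrist 127 [702. -71.  59.] [107. -74.]
wrist 1155 [683. -21.  59.] [ 92. -24.]
wrist 2305 [649. -74.  59.] [ 55. -74.]
```

Request:
arm_command([
  [[0.2, 0, 0.06, 0.3, 0, 0, 0], [0.2, 0, 0, 0.4, 0, 0, 0], [0.2, 0, 0, 0.3, 0, 0, 0], [0.2, 0, 0, 0.1, 0, 0, 0], [0.2, 0, 0, 0, 0, 0, 0], [0.2, 0, 0, 0, 0, 0, 0]],
])

```text
time_s: 58.15
eef_pos: [653.1, -78.1, 76.6]
ee_rot: [0.0, 1.0, 0.029, 0.001]
force: [-0.2, -0.4, -2.0]
grip_width: 0.274
grip_force: 78.9
```

```bash
python3 go.py 652.5 -77 76 0.06; python3 -c "
from h import *;print(sense()['force'])"
```

```text
pos [653.1 -78.1  76.6] phi 0.059 turn z total /.15: -0.01 tilt [ 0.001 -0.   ]
total shares [-0.01 -0.02  0.01]  per row n=8: [-0.001 -0.003  0.001]
[-0.19409271 -0.41305851 -1.9940594 ]
```

Request:
arm_command([
  [[0.2, 0, -0.15, 0, 0, 0, 0], [0.2, 0, -0.2, 0, 0, 0, 0], [0.2, 0, -0.2, 0, 0, 0, 0], [0.2, 0, -0.2, 0, 0, 0, 0], [0.2, 0, -0.2, 0, 0, 0, 0], [0.2, 0, -0.2, 0, 0, 0, 0], [0.2, 0, -0.2, 0, 0, 0, 0], [0.2, 0, -0.2, 0, 0, 0, 0]],
])

```text
time_s: 59.15
eef_pos: [648.1, 0.0, 75.9]
ee_rot: [-0.0, 1.0, 0.029, -0.0]
force: [-0.4, -0.8, -1.4]
grip_width: 0.27
grip_force: 78.8
```

Request:
arm_command([
  [[0.2, 0, -0.2, 0, 0, 0, 0], [0.2, 0, -0.2, 0, 0, 0, 0], [0.2, 0, -0.2, 0, 0, 0, 0], [0.2, 0, -0.2, 0, 0, 0, 0], [0.2, 0, -0.2, 0, 0, 0, 0], [0.2, 0, -0.2, 0, 0, 0, 0], [0.2, 0, -0.2, 0, 0, 0, 0], [0.2, 0, -0.2, 0, 0, 0, 0]],
])

```text
time_s: 60.15
eef_pos: [643.5, 79.9, 75.9]
ee_rot: [0.0, 1.0, 0.029, 0.0]
force: [-0.8, -0.4, -1.1]
grip_width: 0.271
grip_force: 78.8
```

Request:
arm_command([
  [[0.2, 0, -0.2, 0, 0, 0, 0], [0.2, 0, -0.2, 0, 0, 0, 0], [0.2, 0, -0.2, 0, 0, 0, 0], [0.2, 0, -0.2, 0, 0, 0, 0], [0.2, 0, -0.2, 0, 0, 0, 0], [0.2, 0, -0.2, 0, 0, 0, 0], [0.2, 0, -0.17, 0, 0, 0, 0], [0.2, 0, 0, 0, 0, 0, 0]],
])

```text
time_s: 61.15
eef_pos: [639.4, 148.2, 75.9]
ee_rot: [-0.0, 1.0, 0.03, -0.0]
force: [0.2, -0.3, -1.5]
grip_width: 0.274
grip_force: 78.7
```

Request:
arm_command([
  [[0.2, 0, 0.2, 0, 0, 0, 0], [0.2, 0, 0, -0.4, 0, 0, 0], [0.2, 0, 0, -0.7, 0, 0, 0], [0.2, -0.3, 0.2, -0.7, 0, 0, 0], [0.2, -0.7, 0.1, -0.2, 0, 0, 0], [0.2, -0.7, 0, 0, 0, 0, 0], [0.2, -0.7, 0, 0, 0, 0, 0], [0.2, -0.7, 0, 0, 0, 0, 0]],
])

```text
time_s: 62.15
eef_pos: [485.1, 112.5, 176.0]
ee_rot: [0.0, 1.0, 0.029, 0.0]
force: [-0.3, -0.5, -1.0]
grip_width: 0.271
grip_force: 78.8
```

Request:
arm_command([
  [[0.2, -0.7, 0, 0, 0, 0, 0], [0.2, -0.7, 0, 0, 0, 0, 0], [0.2, -0.6, 0, 0, 0, 0, 0], [0.2, 0, 0, 0, 0, 0, 0]],
])

```text
time_s: 62.65
eef_pos: [385.4, 107.1, 176.3]
ee_rot: [0.0, 1.0, 0.029, 0.0]
force: [-0.4, -0.4, -1.3]
grip_width: 0.274
grip_force: 78.8
```

```bash
python3 tray.py r2; python3 chips.py t27; python3 go.py 362.4 250 170 1.493
python3 - <<'E'
from h import *
s=sense()
C,im=shot('wrist','w27'); hsv=cv2.cvtColor(im,cv2.COLOR_RGB2HSV)
m=((hsv[...,2]<130)&(hsv[...,1]<130)&(hsv[...,2]>60)).astype(np.uint8); n,l,st,ce=cv2.connectedComponentsWithStats(m); P=onplane(C,ce,59)
for a,p in zip(st,P):
    d=p[:2]-[589.9,-3.5]; b=[d@[.998,.06],d@[-.06,.998]]
    if abs(b[0])<118 and -185<b[1]<165 and 100<a[4]<3000: print("wrist",a[4],p.round(0),np.round(b))
print(s['grip_width'],s['grip_force'])
E
```

```text
top sat median 27.0 [(5308, np.float64(-99.0), np.float64(219.0)), (672, np.float64(81.0), np.float64(184.0)), (1240, np.float64(-11.0), np.float64(195.0)), (532, np.float64(100.0), np.float64(211.0))]
side sat median 41.0 [(1836, np.float64(91.0), np.float64(193.0)), (1788, np.float64(-11.0), np.float64(192.0)), (92, np.float64(61.0), np.float64(255.0))]
top 55 [ 492. -179.   59.] board [-108. -169.]
top 33 [482. -85.  59.] board [-113.  -75.]
top 25 [477. -11.  59.] board [-113.   -1.]
pos [387.2 107.2 176.1] phi 0.058 turn z total /.15: -9.57 tilt [ 0.001 -0.   ]
total shares [ 2.81 -0.72  0.12]  per row n=8: [ 0.351 -0.089  0.015]
wrist 2245 [480. -69.  59.] [-114.  -58.]
0.27319661296245756 78.76335740089417
```

All four chips are in the tray: two pairs with matching areas in the side view, and none left on the board. I'll turn the block and bring it back to the mat.

Request:
arm_command([
  [[0.2, 0, 0, 0, 0, 0, -0.88], [0.2, 0, 0, 0, 0, 0, -0.89], [0.2, 0, 0, 0, 0, 0, -0.89], [0.2, 0, 0, 0, 0, 0, -0.89], [0.2, 0, 0, 0, 0, 0, -0.89], [0.2, 0, 0, 0, 0, 0, -0.89], [0.2, 0, 0, 0, 0, 0, -0.89], [0.2, 0, 0, 0, 0, 0, -0.89]],
])

```text
time_s: 63.85
eef_pos: [387.0, 107.5, 175.7]
ee_rot: [-0.0, 0.845, 0.535, -0.0]
force: [0.1, 0.1, -1.5]
grip_width: 0.274
grip_force: 78.7
```

Request:
arm_command([
  [[0.2, 0, 0, 0, 0, 0, -0.89], [0.2, 0, 0, 0, 0, 0, -0.89], [0.2, 0, 0, 0, 0, 0, -0.86], [0.2, 0, 0, 0, 0, 0, 0], [0.2, 0, 0, 0, 0, 0, 0]],
])

```text
time_s: 64.47
eef_pos: [386.6, 107.6, 175.8]
ee_rot: [-0.0, 0.725, 0.688, -0.0]
force: [0.1, 0.6, -1.3]
grip_width: 0.271
grip_force: 78.7
```

```bash
python3 go.py 359.3 251 50 1.52 5
```

```text
pos [386.6 107.6 175.8] phi 1.519 turn z total /.15: -0.01 tilt [-0. -0.]
total shares [ 2.84 -0.69  2.52]  per row n=5: [ 0.567 -0.138  0.503]
```

Request:
arm_command([
  [[0.2, 0.5, -0.12, 0, 0, 0, 0], [0.2, 0.7, -0.17, 0, 0, 0, 0], [0.2, 0.7, -0.17, 0, 0, 0, 0], [0.2, 0.6, -0.15, 0, 0, 0, 0], [0.2, 0.34, -0.08, 0, 0, 0, 0], [0.2, 0, 0, 0.5, 0, 0, 0], [0.2, 0, 0, 0.8, 0, 0, 0], [0.2, 0, 0, 0.8, 0, 0, 0]],
])

```text
time_s: 65.47
eef_pos: [359.2, 251.3, 69.9]
ee_rot: [0.0, 0.725, 0.689, 0.0]
force: [0.2, 0.4, -1.7]
grip_width: 0.271
grip_force: 78.9
```

Request:
arm_command([
  [[0.2, 0, 0, 0.4, 0, 0, 0], [0.2, 0, 0, 0.26, 0, 0, 0], [0.2, 0, 0, 0, 0, 0, 0], [0.2, 0, 0, 0, 0, 0, 0]],
])

```text
time_s: 65.97
eef_pos: [359.5, 251.4, 38.6]
ee_rot: [0.0, 0.725, 0.689, 0.001]
force: [1.3, -0.6, -1.5]
grip_width: 0.271
grip_force: 78.8
```

```bash
python3 go.py 359.3 251 27.2 1.52 5
```

```text
pos [359.5 251.4  38.6] phi 1.521 turn z total /.15: 0.01 tilt [0.001 0.   ]
total shares [-0.01 -0.    0.23]  per row n=5: [-0.002 -0.001  0.046]
```

Request:
arm_command([
  [[0.2, 0, 0, 0.1, 0, 0, 0], [0.2, 0, 0, 0.07, 0, 0, 0], [0.2, 0, 0, 0.04, 0, 0, 0], [0.2, 0, 0, 0, 0, 0, 0]],
])

```text
time_s: 66.47
eef_pos: [359.0, 251.2, 27.4]
ee_rot: [0.0, 0.724, 0.689, 0.0]
force: [1.0, 0.3, -1.6]
grip_width: 0.272
grip_force: 79.1
```

Request:
arm_command([
  [[0.2, 0, 0, 0.03, 0, 0, 0], [0.2, 0, 0, 0, 0, 0, 0]],
])

```text
time_s: 66.72
eef_pos: [359.1, 251.2, 27.2]
ee_rot: [0.0, 0.724, 0.689, 0.0]
force: [-7.0, -3.1, 20.5]
grip_width: 0.269
grip_force: 81.7
```

On the mat. I'll release, rise, move aside a little, and verify everything.

Request:
arm_command([
  [[0.35, 0, 0, 0, 0, 0, 0], [0.6, 0, 0, 0, 0, 0, 0], [0.6, 0, 0, 0, 0, 0, 0], [0.6, 0, 0, 0, 0, 0, 0], [0.6, 0, 0, -0.3, 0, 0, 0], [0.6, 0, 0, -0.7, 0, 0, 0], [0.6, 0, 0, -0.8, 0, 0, 0], [0.6, 0, 0, -0.8, 0, 0, 0]],
])

```text
time_s: 67.72
eef_pos: [358.8, 251.1, 157.1]
ee_rot: [-0.0, 0.724, 0.689, -0.0]
force: [0.2, 0.3, -0.9]
grip_width: 0.602
grip_force: 0.0
```

Request:
arm_command([
  [[0.6, 0, 0, -0.8, 0, 0, 0], [0.6, 0, 0, -0.8, 0, 0, 0], [0.6, 0, 0, -0.3, 0, 0, 0], [0.6, 0.5, 0, 0, 0, 0, 0], [0.6, 0.8, 0, 0, 0, 0, 0], [0.6, 0.5, 0, 0, 0, 0, 0], [0.6, 0, 0, 0, 0, 0, 0], [0.6, 0, 0, 0, 0, 0, 0]],
])

```text
time_s: 68.72
eef_pos: [363.3, 340.5, 250.8]
ee_rot: [0.0, 0.724, 0.689, -0.0]
force: [0.1, 0.2, -0.9]
grip_width: 0.596
grip_force: 0.0
```

```bash
python3 tray.py r3; python3 chips.py t30
python3 - <<'E'
from h import *
s=sense(); print(np.round(s['eef_pos']),s['force'])
C,im=shot('wrist','w30'); hsv=cv2.cvtColor(im,cv2.COLOR_RGB2HSV)
# block: bright wood inside the black mat region
cor=proj(C,[[405,345,3],[395,156.4,3],[313,159,3],[323,347,3]])
mk=np.zeros(im.shape[:2],np.uint8); cv2.fillConvexPoly(mk,cor.astype(np.int32),1)
m=((hsv[...,2]>70)&(hsv[...,1]>60)&(mk>0)).astype(np.uint8); m=cv2.morphologyEx(m,cv2.MORPH_OPEN,np.ones((3,3)))
n,l,st,ce=cv2.connectedComponentsWithStats(m); i=1+st[1:,4].argmax(); print("block px",st[i],ce[i])
ys,xs=np.nonzero(l==i); r=cv2.minAreaRect(np.c_[xs,ys].astype(np.float32)); b=cv2.boxPoints(r); print(onplane(C,b,23).round(1).tolist(),onplane(C,b,103).round(1).tolist())
for P,z in(((359,251),3),):
    d=np.array([.054,.9985]);e=np.array([.9985,-.054]);c=np.array(P)
    print("pred base",proj(C,[[*(c+a*55*d+q*22.5*e),23] for a,q in((1,1),(1,-1),(-1,-1),(-1,1))]).round().tolist(),"ridge",proj(C,[[*(c+a*40*d+q*12*e),103] for a,q in((1,1),(1,-1),(-1,-1),(-1,1))]).round().tolist(),"seen",b.round().tolist())
# hung balls in top picture
E_,im3=shot('top','t31'); g=cv2.cvtColor(im3,cv2.COLOR_RGB2GRAY)
for p in ((379,-356,208),(448,-347,208),(517,-339,208)):
    a=proj(E_,[p])[0].round().astype(int); print(a,g[a[1]-4:a[1]+5:2,a[0]-6:a[0]+7:2].tolist())
E
```

```text
top sat median 25.0 [(708, np.float64(80.0), np.float64(184.0)), (1272, np.float64(-11.0), np.float64(195.0)), (556, np.float64(100.0), np.float64(211.0))]
side sat median 46.0 [(824, np.float64(-66.0), np.float64(180.0)), (4864, np.float64(68.0), np.float64(186.0)), (1088, np.float64(-102.0), np.float64(227.0)), (116, np.float64(-19.0), np.float64(207.0)), (96, np.float64(14.0), np.float64(208.0)), (124, np.float64(-59.0), np.float64(213.0)), (96, np.float64(30.0), np.float64(213.0)), (84, np.float64(-75.0), np.float64(219.0)), (988, np.float64(-46.0), np.float64(238.0))]
top 377 [491. -60.  59.] board [-102.  -51.]
top 22 [ 534. -120.   59.] board [ -63. -113.]
[364. 340. 251.] [-0.58815572  0.60187409  0.37797657]
block px [ 302  183   34   93 2798] [318.90743388 225.93924232]
[[339.5, 311.8, 23.0], [383.0, 309.6, 23.0], [378.2, 169.5, 23.0], [329.9, 171.9, 23.0]] [[345.2, 334.4, 103.0], [379.9, 332.6, 103.0], [376.1, 221.0, 103.0], [337.6, 223.0, 103.0]]
pred base [[336.0, 187.0], [302.0, 186.0], [303.0, 260.0], [335.0, 260.0]] ridge [[330.0, 220.0], [308.0, 220.0], [309.0, 283.0], [329.0, 283.0]] seen [[302.0, 183.0], [335.0, 183.0], [335.0, 275.0], [302.0, 275.0]]
[428 249] [[71, 80, 98, 95, 79, 70, 124], [71, 110, 131, 133, 117, 80, 121], [76, 127, 146, 150, 133, 95, 106], [77, 115, 142, 146, 133, 85, 96], [75, 79, 104, 111, 96, 66, 78]]
[422 225] [[69, 70, 92, 96, 80, 61, 118], [69, 105, 130, 133, 118, 85, 116], [74, 121, 146, 152, 138, 101, 96], [73, 107, 141, 145, 134, 94, 78], [75, 78, 100, 122, 95, 64, 72]]
[416 202] [[64, 89, 102, 113, 96, 65, 107], [66, 106, 133, 142, 131, 93, 91], [72, 110, 145, 153, 141, 106, 74], [75, 95, 133, 141, 127, 98, 79], [75, 80, 88, 91, 88, 67, 66]]
```

```bash
python3 -c "
from rig import *
print(finish_job())"
```

```text
the job is handed in; nothing more can be done
None
```

I handed the job in: all three tools hang plumb in the rack, all four chips lie in the drop tray, and the scraper block is back on its mat about 5 mm from centre. These come from my own camera measurements, as the hand-in gave no verdict.

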